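Ready the laser bench

TASK

Get the laser bench ready for switch-on. Set the carrier plate in the clamping nest and push it down until you feel it sit fully home on the pocket floor, and only then swing the strap clamp down level over it; also move every optic mount from the wooden rack into the black post holder, each standing foot-down, fully home in its own socket. Last of all, when both are done, push the laser head's service door shut until it seats in its catch, and leave the bottle, screwdriver and jar where they are.

Things in the scene. Friction and masses are not known exactly. Their poses are not given: they have to be found in the camera images.
- carrier: Loose gold-anodised aluminium carrier plate, 120 (x) x 80 (y) x 18 mm thick, about 0.4 kg, lying flat on the table at the start. A black grip block 24 (x) x 36 (y) mm stands on its centre, from 18 to 58 mm above the plate's underside; take it by that block. Origin: centre of the plate's underside, z up.
- nest: Fixed clamping nest, black walls on a dark steel base 155 (x) x 148 (y) mm; low walls round a pocket 124 (x) x 82 (y) mm: the carrier, its long side along the nest's x (either way round), has 2 mm of play at each end and 1 mm at each side. Above the table: pocket floor 12 mm, wall tops 26 mm, sloping steel lead-ins 38 mm. Origin: on the table below the pocket's centre, z up.
- nest_floor (a point): Centre of the pocket's floor, 12 mm above the table; axes as the nest. The carrier's origin comes here when fully home. Four brass spring plungers in the long sides (x = +-42 mm) catch its lower edges: under its own weight it stays 5 to 7 mm proud of the floor; pushed down at the middle with some 6 to 12 N it snaps onto the floor and stays; if one edge goes first, push again towards the high edge.
- clamp (a joint): Angle of the steel strap clamp with the red end: 0 = level over the seated carrier, 1.65 to 1.9 = standing open at the start, leaning outwards, end stop 2.0. Its stiff hinge (0.13 N m) stays where it is left. Strap 22 mm wide, 8 mm thick, reaching 118 mm from the hinge axis; a pad under it reaches down to the top of the seated carrier, so it cannot lie level over a proud one.
- clamp_hinge (a point): Point on the strap's hinge axis, fixed to the nest at (42, -68, 44) mm in the nest's frame; axes as the nest. The hinge axis is the nest's x; at angle a the strap points from here along (0, cos a, sin a) in the nest's frame, so it closes from the nest's -y side over the carrier, beside the grip block.
- clamp_tip (a point): Point on the strap's top face (its outer face when open), 110 mm from the hinge axis, at the red end. Push here from outside to swing the strap over, then down.
- holder: Fixed black post holder block, 110 (x) x 100 (y) x 45 mm high, with four round sockets 19 mm across and 35 mm deep (floor 10 mm above the table), centred at x = +-32.5, y = +-27.5 mm. Origin: centre of the underside. It and the rack may have changed places.
- rack: Fixed wooden parking rack, 110 (x) x 100 (y) x 40 mm high, with four square holes 20 mm wide and 30 mm deep at the same spots (x = +-32.5, y = +-27.5 mm), in which the optic mounts stand loosely at the start. Origin: centre of the underside.
- door (a joint): Angle of the blue laser head's service door: 0 = fully shut, 0.7 to 1.1 = open at the start. A weak spring pushes it open. A spring catch at its free edge meets it at about 0.06 rad and needs about 5 N at the door's free end to pass; below about 0.02 rad it is seated and stays. The stop is rigid.
- door_hinge (a point): Point on the door's upright hinge axis (138 mm above the table), fixed to the laser head; its axes are those of the laser head, whose -x side is the door side. At angle a the door points from here along (-sin a, -cos a, 0) in these axes.
- door_edge (a point): Point on the outer face of the door at its top edge, 170 mm from the hinge axis. The door is 188 mm wide, 8 mm thick, from 14 to 138 mm above the table; the laser head is 220 mm wide, 200 mm deep, 150 mm high. Axes of the door: -x points out of the outer face. Push the outer face near here.
- mount0: Optic mount 0: a steel post 16 mm in diameter with a chamfered foot, below a black square lens frame 16 mm thick (x) and 34 mm wide (y) from 70 to 112 mm above the foot, clear lens, 0.18 kg; may be absent. Origin: centre of the foot's underside, z up along the post. Grip the frame across its 16 mm thickness. All mounts are alike in size; any socket will do, one each.
- mount1: Optic mount 1: a steel post 16 mm in diameter with a chamfered foot, below a black square lens frame 16 mm thick (x) and 34 mm wide (y) from 70 to 112 mm above the foot, amber lens, 0.18 kg; may be absent. Origin: centre of the foot's underside, z up along the post. Grip the frame across its 16 mm thickness. All mounts are alike in size; any socket will do, one each.
- mount2: Optic mount 2: a steel post 16 mm in diameter with a chamfered foot, below a black square lens frame 16 mm thick (x) and 34 mm wide (y) from 70 to 112 mm above the foot, green lens, 0.18 kg; may be absent. Origin: centre of the foot's underside, z up along the post. Grip the frame across its 16 mm thickness. All mounts are alike in size; any socket will do, one each.
- mount3: Optic mount 3: a steel post 16 mm in diameter with a chamfered foot, below a black square lens frame 16 mm thick (x) and 34 mm wide (y) from 70 to 112 mm above the foot, blue lens, 0.18 kg; may be absent. Origin: centre of the foot's underside, z up along the post. Grip the frame across its 16 mm thickness. All mounts are alike in size; any socket will do, one each.
- cleaner: Bystander: white plastic bottle of lens cleaner, 48 mm across, 120 mm high, origin under its centre.
- driver: Bystander: screwdriver lying on the table, 170 mm long.
- capjar: Bystander: amber jar, 60 mm across, 80 mm high, origin under its centre.

How it is judged:
By the outcome, as a careful person would: the job done as asked, in the order asked, and still so for the second after the job is handed in, with the robot touching nothing.
Of mount0, mount1, mount2, mount3 only 2 to 4 are there at a start; the rules pass over those that are not, and their reading is None.
At some moment in a run one of carrier may be knocked a few centimetres aside while the robot is not near it.
It also fails if it takes over 210 s, if anything falls off the work surface, if the arm or the gripper's body presses on something with over 40 N, if the wrist force passes 120 N, or if a joint passes its speed limit or range.

ROBOT

A 6-joint arm with a two-finger parallel gripper is mounted at the origin on the work surface. World frame = base frame: x ahead of the robot, y to its left, z up, the work surface at z = 0. Lengths are in mm, angles in degrees, forces in N, time in s.
With the tool pointing down it reaches from about 350 to 925 mm from the base axis. Payload 6.4 kg.
Tool frame: the origin (TCP) lies at the very end of the fingers, on their centre line; the grasp point (between the pads) lies 19 mm behind it; z points along the fingers, y is the line along which they close (so a half turn about z gives the same grasp; the last joint's range is limited). The gripper opens to 94 mm and grips with 3 to 60 N. Pads are 16 mm wide; open, the fingers measure 119 mm over their backs; the gripper's body (75 mm by 177 mm) begins 78 mm behind the grasp point.
Start: joints at [-86.179, 14.043, 89.255, -0, 76.702, -9.975], TCP at [155.016, -631.256, 205.455] pointing down, gripper open.
Joint ranges: [-179.41, 179.41], [-58.25, 129.5], [7.25, 145.43], [-54.29, 234.29], [11.92, 165.04], [-157.13, 157.13]. Speed limits (degrees/s): [147.25, 147.25, 180, 180, 180, 180].

INTERFACE

Orientations are given as a 3x3 rotation matrix whose columns are the frame's x, y, z axes.
In Python, from bench import manip gives the robot as it stands. The module is installed in compiled form; this text tells all that it offers.
- The arm moves only by the tool move_arm, never from a script. Its argument "moves" is a list of rows, each a list of 5 numbers: the opening, from 0 (shut) to 1 (fully open), then the shift along the tool's x, y, z in mm, then the turn about the tool's z in rad. In form: [[fingers, x, y, z, turn], ...]. A call has 1 to 5 rows; each row is the pose to reach, as a shift and turn from the pose commanded when the call began, along the tool's axes at that moment; what a row does not reach only later rows make up. A row lasts 1/10 s, in which the tool goes at most 50 mm and 8.59 degrees, less where a joint would pass 70% of its speed; a pose out of reach is approached as far as the arm can. A call with a gripper value outside its range is refused whole. The fingers move at their own pace and stop on an object; the grip force is fixed at half the most. Time passes only in rows, so rows that repeat a pose let the fingers close. It gives the time, the measured TCP pose, the force, the opening and the grip force at its end, in the units of the state.
- manip.read_state(): the state, without advancing time (a new reading comes with each control period).
- manip.grab_frame(name): name is "side" or "top"; returns a dict with "color" (400x640x3 uint8, red, green, blue), "mtx" (3x3 intrinsics, pixels), "k1" (the pictures are not rectified: a ray, as slopes to the right and down, at radius r is drawn at 1 + k1 r^2 times it, then the intrinsics apply), "extrinsics" (4x4, takes a point from world to camera coordinates). Camera axes: x right, y down, z forward; pixel columns grow to the right and rows downward; lengths in mm; the calibration is good to about 2 mm. A picture is of the moment at which its call begins. There is no depth.
- manip.job_done(): hands the job in; it is judged then, once.
The state is a dict: "clock": time; "joint_positions": joint angles; "dq": joint speeds; "joint_efforts": joint torques, N m; "position": TCP position; "eef_rot": TCP orientation; "ft_force": force on the tool from outside, world axes, zero at the start; "wrist_torque": the same for the moment, N m; "opening": opening from 0.0 (shut) to 1.0 (fully open); "gripper_force": force on a finger pad.
Only numpy, scipy, OpenCV 4.12 (cv2) and the standard library are available. Lean on these libraries where they do the work, as an engineer would, in place of code of your own. Each camera call takes 0.05 s, during which the arm holds its last target. There are 200 camera calls.

## Working session

There is one attempt and no reset: what is moved stays moved. The work goes in short steps, Python scripts to look and compute and a tool call to move; the robot and the scene stay as the last step left them, time stands still between calls to the robot, and variables do not carry over. Pictures are saved under pics/ and viewed, at most 14 in all, crops included, and the job is handed in when it is done.

Besides the shell and the picture viewer there is one more tool, called after "Call:" by a JSON object that holds its "op" and its "data". move_arm: Moves the arm, as the interface text tells. Its arguments: {"type":"object","properties":{"moves":{"type":"array"}},"required":["moves"]}

```bash
mkdir -p pics
cat > h.py <<'E'
import numpy as np, cv2
from bench import manip
def snap(tag):
    out={}
    for n in ("top","side"):
        f=manip.grab_frame(n); out[n]=f
        cv2.imwrite(f"pics/{tag}_{n}.png",cv2.cvtColor(f["color"],cv2.COLOR_RGB2BGR))
        np.savez(f"cal_{n}.npz",m=f["mtx"],k=f["k1"],e=f["extrinsics"])
    return out
def cal(n):
    d=np.load(f"cal_{n}.npz"); return d["m"],float(d["k"]),d["e"]
def proj(n,P):
    m,k,e=cal(n); P=np.atleast_2d(np.array(P,float))
    return cv2.projectPoints(P,cv2.Rodrigues(e[:3,:3])[0],e[:3,3],m,np.array([k,0,0,0,0.]))[0][:,0]
def ray(n,px):
    m,k,e=cal(n)
    u=cv2.undistortPoints(np.array(px,float).reshape(-1,1,2),m,np.array([k,0,0,0,0.]))[:,0]
    d=np.c_[u,np.ones(len(u))]@e[:3,:3]; o=-e[:3,:3].T@e[:3,3]
    return o,d
def atz(n,px,z):
    o,d=ray(n,px); z=np.broadcast_to(np.array(z,float),(len(d),)); return o+d*((z-o[2])/d[:,2])[:,None]
E
python3 - <<'E'
from h import *
snap("a")
for n in("top","side"):
    m,k,e=cal(n);print(n,m,k,-e[:3,:3].T@e[:3,3],e[:3,2])
    i=cv2.imread(f"pics/a_{n}.png");cv2.imwrite(f"pics/a_{n}L.png",cv2.resize(i,(800,500),interpolation=cv2.INTER_CUBIC))
s=manip.read_state();print(s)
E
```

```text
top [[437.72226462   0.         316.27478569]
 [  0.         437.72226462 206.5880853 ]
 [  0.           0.           1.        ]] -0.011388289876557238 [ 390.14251752   50.86447838 1320.65875634] [-0.00680642 -0.16827188 -0.98571712]
side [[442.54787888   0.         320.23188379]
 [  0.         442.54787888 197.80657995]
 [  0.           0.           1.        ]] -0.12212828915912953 [  67.44428872 -841.41896311  738.29662204] [ 0.00494753 -0.86338055 -0.50452903]
{'clock': 0.1, 'joint_positions': array([-8.61793371e+01,  1.40792025e+01,  8.93188326e+01, -9.87016488e-05,
        7.67016090e+01, -9.97524814e+00]), 'dq': array([ 0.04574646, -0.00414801, -0.20535063, -0.086313  ,  0.07391291,
       -0.00271006]), 'joint_efforts': array([ 1.33116273e-04, -4.16915452e+01, -3.15524018e+01,  6.86441199e-02,
        3.09976924e-02, -6.04291085e-05]), 'position': array([ 154.9691979 , -630.69023872,  204.45726923]), 'eef_rot': array([[ 9.71151223e-01,  2.38464437e-01, -1.17556627e-04],
       [ 2.38464278e-01, -9.71149719e-01,  1.73514024e-03],
       [ 2.99604155e-04, -1.71311663e-03, -9.99998488e-01]]), 'ft_force': array([ 0.13481356, -0.57482628, -0.01427242]), 'wrist_torque': array([0.03604572, 0.01640748, 0.00623523]), 'gripper_force': 0.0, 'opening': 0.9972750846566127}
```

View pics/a_topL.png

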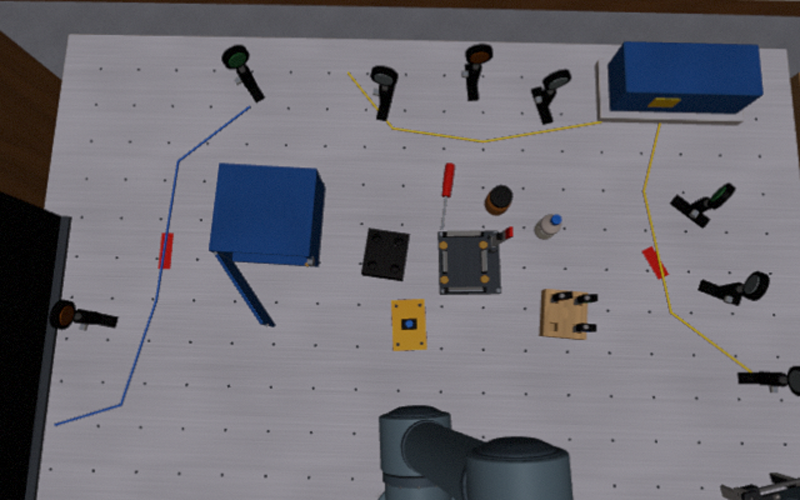

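View pics/a_sideL.png

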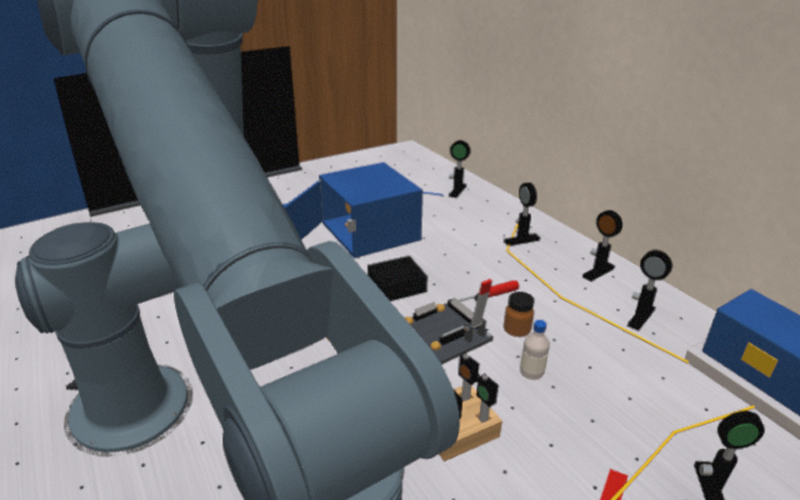

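The top view shows the carrier at (409,325), holder at (386,255), nest at (470,262), rack with three mounts at (565,314), and laser head at (267,215) with its door reaching (270,325). Zooming for corners.

Run:
```python
import cv2
i=cv2.imread("pics/a_top.png")
cv2.imwrite("pics/a_z1.png",cv2.resize(i[150:290,280:480],(800,560),interpolation=cv2.INTER_CUBIC))
cv2.imwrite("pics/a_z2.png",cv2.resize(i[120:270,150:350],(800,600),interpolation=cv2.INTER_CUBIC))
```

```text
(no output)
```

View pics/a_z1.png

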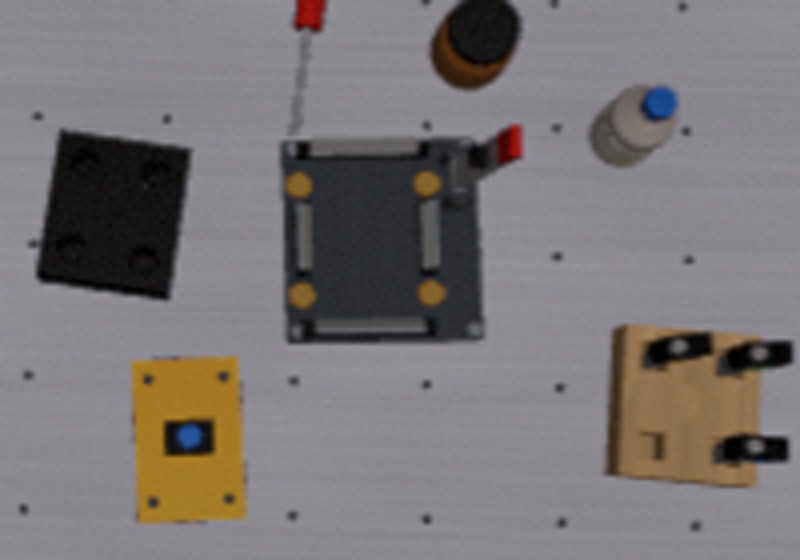

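View pics/a_z2.png

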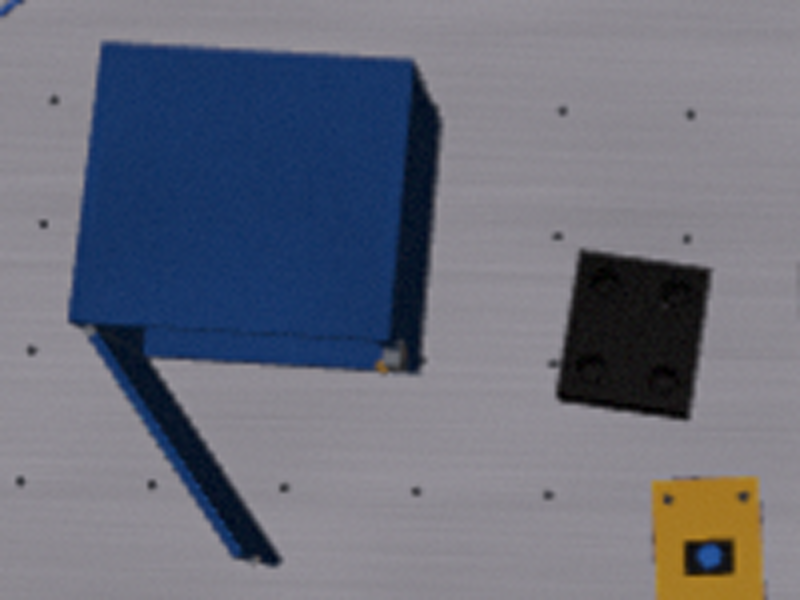

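Both zooms: holder sockets at z1 (84,162),(156,178),(70,247),(143,260). Nest plungers are at (299,184),(427,183),(302,295),(431,292), with the clamp hinge near (455,180) and red tip at (511,140). Carrier corners are (132,361),(239,357),(245,517),(138,521), and the mount frames are at (679,349),(760,354),(755,448). In z2 the door hinge is at (92,332) and its free edge at (240,557)–(278,563).

```bash
cat >> h.py <<'E'
from scipy.optimize import least_squares
def fit(n,px,loc,x0):
    "fit x,y,yaw of a flat-standing object: loc model points (z above table)"
    px=np.array(px,float);loc=np.array(loc,float)
    def W(p):
        c,s=np.cos(p[2]),np.sin(p[2]);return np.c_[p[0]+c*loc[:,0]-s*loc[:,1],p[1]+s*loc[:,0]+c*loc[:,1],loc[:,2]]
    r=least_squares(lambda p:(proj(n,W(p))-px).ravel(),x0,x_scale=[10,10,.1])
    return r.x,np.abs(r.fun).max()
E
python3 - <<'E'
from h import *
z1=lambda a:(np.array(a)+.5)/4-.5+[280,150]
z2=lambda a:(np.array(a)+.5)/4-.5+[150,120]
np.set_printoptions(precision=1,suppress=True)
def show(nm,r): print(nm,r[0][:2],np.degrees(r[0][2]),"res",r[1])
show("holder",fit("top",z1([(84,162),(156,178),(70,247),(143,260)]),[(32.5,27.5,45),(32.5,-27.5,45),(-32.5,27.5,45),(-32.5,-27.5,45)],[600,100,0]))
show("nest",fit("top",z1([(281,141),(289,341),(483,339),(475,137)]),[(77.5,74,5),(-77.5,74,5),(-77.5,-74,5),(77.5,-74,5)],[600,-50,0]))
show("carrier",fit("top",z1([(132,361),(239,357),(245,517),(138,521)]),[(60,40,18),(60,-40,18),(-60,-40,18),(-60,40,18)],[450,50,0]))
print("blk",atz("top",z1([(190,437)]),58),"plunger",atz("top",z1([(299,184),(427,183),(302,295),(431,292)]),28))
show("rack",fit("top",z1([(626,326),(758,337),(757,474),(612,462)]),[(55,50,40),(55,-50,40),(-55,-50,40),(-55,50,40)],[450,-250,0]))
print("mounts",atz("top",z1([(679,346),(760,353),(755,447)]),122))
show("laser",fit("top",z2([(103,43),(413,61),(390,340),(70,321)]),[(100,110,150),(100,-110,150),(-100,-110,150),(-100,110,150)],[550,300,0]))
print("hinge,edge",atz("top",z2([(92,332),(240,557)]),138))
print("drv,jar,bottle",atz("top",z1([(295,133),(483,30),(660,102)]),[5,80,120]))
E
```

```text
holder [619.2  90.2] -8.479370018443987 res 0.6474440505816972
nest [ 610.7 -113.6] 2.384997947817211 res 0.3249840022567696
carrier [455.1  30.4] 3.4734155467540235 res 0.4169805983608512
blk [[454.1  30.   58. ]] plunger [[ 646.8  -48.3   28. ]
 [ 649.9 -144.4   28. ]
 [ 562.7  -51.5   28. ]
 [ 567.4 -147.3   28. ]]
rack [ 491.6 -332.9] -4.151537603191816 res 2.0356965854425653
mounts [[ 521.4 -302.9  122. ]
 [ 517.9 -358.3  122. ]
 [ 453.7 -352.8  122. ]]
laser [693.6 358.8] -1.9293956683006463 res 0.3998347482633733
hinge,edge [[593.  460.1 138. ]
 [441.8 347.6 138. ]]
drv,jar,bottle [[ 691.2  -46.5    5. ]
 [ 754.7 -177.7   80. ]
 [ 693.6 -294.4  120. ]]
```

```bash
cat >> h.py <<'E'
def plan(xyz,yaw=None,step=48):
    "shift in tool axes + turn to bring measured TCP to xyz, tool x yaw (deg)"
    s=manip.read_state();R=np.array(s["eef_rot"]);p=np.array(s["position"])
    d=R.T@(np.array(xyz,float)-p);y0=np.degrees(np.arctan2(R[1,0],R[0,0]))
    t=0 if yaw is None else -np.radians((yaw-y0+180)%360-180)
    n=max(int(np.ceil(np.linalg.norm(d)/step)),int(np.ceil(abs(t)/.148)),1)
    print("t%.1f"%s["clock"],"p",p.round(1),"yaw %.2f"%y0,"op %.3f"%s["opening"],"g %.1f"%s["gripper_force"],"F",np.round(s["ft_force"],1),"| shift",d.round(1),"turn %.3f"%t,"rows",n,"per row",(d/n).round(1),"%.3f"%(t/n),"j",np.round(s["joint_positions"]))
E
echo ok
```

```text
ok
```

Call:
{"op": "move_arm", "data": {"moves": [[0.6, 30, -38, 0, -0.145], [0.6, 60, -76, 0, -0.29], [0.6, 90, -114, 0, -0.435], [0.6, 120, -152, 0, -0.58], [0.6, 150, -190, 0, -0.725]]}}

```text
clock: 0.6
position: [255.7, -408.9, 204.9]
eef_rot: [[0.564, 0.826, -0.0], [0.826, -0.564, 0.001], [0.001, -0.001, -1.0]]
ft_force: [1.8, -0.4, 0.2]
opening: 0.616
gripper_force: 0.0
```

```bash
python3 -c "
from h import *
plan([455,30,205],93.5)"
```

```text
t0.6 p [ 255.7 -408.9  204.9] yaw 55.64 op 0.616 g 0.0 F [ 1.8 -0.4  0.2] | shift [ 4.748e+02 -8.320e+01  2.000e-01] turn -0.661 rows 11 per row [43.2 -7.6  0. ] -0.060 j [-71.  -9. 113.   0.  76. -37.]
```

Call:
{"op": "move_arm", "data": {"moves": [[0.6, 43, -8, 0, -0.06], [0.6, 86, -15, 0, -0.12], [0.6, 129, -23, 0, -0.18], [0.6, 172, -30, 0, -0.24], [0.6, 215, -38, 0, -0.3]]}}

```text
clock: 1.1
position: [346.6, -210.7, 205.2]
eef_rot: [[0.299, 0.954, 0.0], [0.954, -0.299, 0.0], [0.0, 0.0, -1.0]]
ft_force: [1.0, 0.6, -0.8]
opening: 0.599
gripper_force: 0.0
```

```bash
python3 -c "
from h import *
plan([455,30,205],93.5)"
```

```text
t1.1 p [ 346.6 -210.7  205.2] yaw 72.63 op 0.599 g 0.0 F [ 1.   0.6 -0.8] | shift [2.621e+02 3.160e+01 2.000e-01] turn -0.364 rows 6 per row [43.7  5.3  0. ] -0.061 j [-47. -22. 123.   0.  78. -30.]
```

Call:
{"op": "move_arm", "data": {"moves": [[0.6, 44, 5, 0, -0.06], [0.6, 88, 10, 0, -0.12], [0.6, 132, 15, 0, -0.18], [0.6, 176, 21, 0, -0.24], [0.6, 220, 26, 0, -0.3]]}}

```text
clock: 1.6
position: [437.5, -8.5, 205.3]
eef_rot: [[0.002, 1.0, 0.0], [1.0, -0.002, -0.0], [-0.0, 0.0, -1.0]]
ft_force: [-0.6, 0.0, -1.0]
opening: 0.6
gripper_force: 0.0
```

```bash
python3 -c "
from h import *
plan([455,30,205],93.5)
snap('b')
for n,z in(('top',4),('side',1.25)):
    i=cv2.imread(f'pics/b_{n}.png')
    if n=='top': i=i[150:290,280:480]
    cv2.imwrite(f'pics/b_{n}L.png',cv2.resize(i,None,fx=z,fy=z,interpolation=cv2.INTER_CUBIC))
"
```

```text
t1.6 p [437.5  -8.5 205.3] yaw 89.87 op 0.600 g 0.0 F [-0.6  0.  -1. ] | shift [38.6 17.4  0.3] turn -0.063 rows 1 per row [38.6 17.4  0.3] -0.063 j [-16. -16. 119.  -0.  77. -16.]
```

View pics/b_sideL.png

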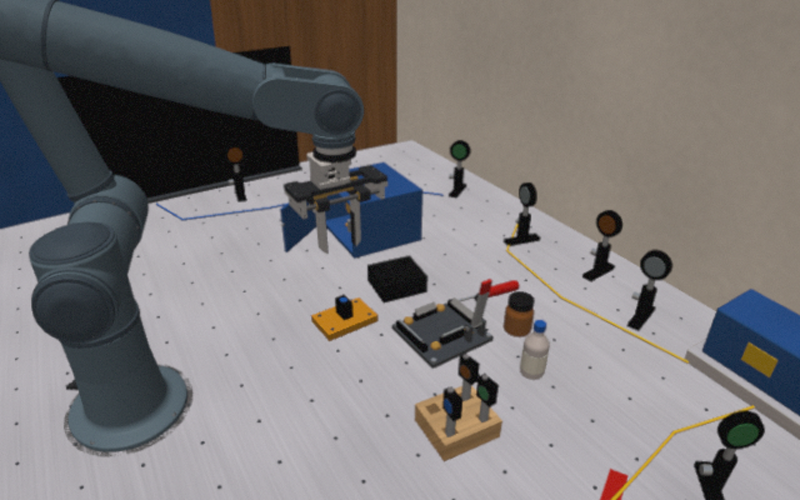

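The side view is clear: the carrier's block top is at (343,298), the nest is at (442,330), and the rack at (458,415) holds the amber, green and blue mounts.

```bash
python3 -c "
from h import *
np.set_printoptions(precision=1,suppress=True)
print(atz('side',(np.array([(343,298)])+.5)/1.25-.5,58), atz('side',(np.array([(312,317),(327,339),(378,315),(362,298)])+.5)/1.25-.5,18))
print('nest base px->',(proj('side',[(607,-98,12),(651,-164,44)])+.5)*1.25-.5)
"
```

```text
[[456.6  34.8  58. ]] [[391.8  57.   18. ]
 [389.1 -25.5  18. ]
 [516.6  -7.9  18. ]
 [516.1  64.8  18. ]]
nest base px-> [[436.6 326.4]
 [473.7 324.4]]
```

Call:
{"op": "move_arm", "data": {"moves": [[0.6, 19, 9, 0, -0.063], [0.6, 38.6, 17.4, 0, -0.063], [0.6, 38.6, 17.4, 48, -0.063], [0.6, 38.6, 17.4, 90, -0.063], [0.6, 38.6, 17.4, 90, -0.063]]}}

```text
clock: 2.2
position: [449.8, 28.4, 109.8]
eef_rot: [[-0.057, 0.998, -0.013], [0.998, 0.057, 0.002], [0.003, -0.012, -1.0]]
ft_force: [-0.9, -0.2, -0.0]
opening: 0.602
gripper_force: 0.0
```

```bash
python3 -c "
from h import *
plan([455,30,24],93.5)
f=manip.grab_frame('side');i=f['color'][200:290,220:340,::-1]
cv2.imwrite('pics/c.png',cv2.resize(i,None,fx=6,fy=6,interpolation=cv2.INTER_CUBIC))
"
```

```text
t2.2 p [449.8  28.4 109.8] yaw 93.28 op 0.602 g 0.0 F [-0.9 -0.2 -0. ] | shift [ 1.   6.3 85.7] turn -0.004 rows 2 per row [ 0.5  3.2 42.9] -0.002 j [-11.  -6. 122.  -0.  66. -14.]
```

View pics/c.png

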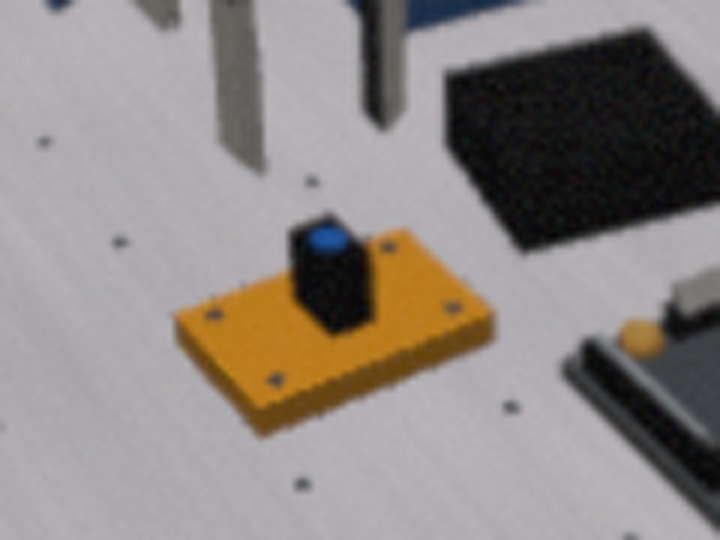

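The finger tips hang at (250,170) and (383,130), open either side of the block (dot at 328,238), ready to go straight down.

Call:
{"op": "move_arm", "data": {"moves": [[0.6, 1, 6, 43, 0], [0.6, 1, 6, 70, 0], [0.6, 1, 6, 82, 0], [0.6, 1, 6, 82, 0], [0.6, 1, 6, 82, 0]]}}

```text
clock: 2.75
position: [462.5, 28.9, 35.5]
eef_rot: [[-0.058, 0.998, 0.003], [0.998, 0.058, -0.001], [-0.001, 0.003, -1.0]]
ft_force: [-0.4, -1.0, -0.5]
opening: 0.596
gripper_force: 0.0
```

```bash
python3 -c "
from h import *
plan([455,32,26],93.5)
"
```

```text
t2.8 p [462.5  28.9  35.5] yaw 93.30 op 0.596 g 0.0 F [-0.4 -1.  -0.5] | shift [ 3.5 -7.3  9.5] turn -0.003 rows 1 per row [ 3.5 -7.3  9.5] -0.003 j [-10.   2. 122.   0.  55. -14.]
```

Call:
{"op": "move_arm", "data": {"moves": [[0.6, 3, -7, 5, 0], [0.6, 3, -7, 9, 0], [0.6, 3, -7, 9, 0], [0, 3, -7, 9, 0], [0, 3, -7, 9, 0]]}}

```text
clock: 3.25
position: [453.9, 31.9, 24.7]
eef_rot: [[-0.058, 0.998, 0.0], [0.998, 0.058, -0.0], [-0.0, 0.0, -1.0]]
ft_force: [-0.1, 0.0, 0.3]
opening: 0.466
gripper_force: 0.0
```

Call:
{"op": "move_arm", "data": {"moves": [[0, 0, 0, 0, 0], [0, 0, 0, 0, 0], [0, 0, 0, -15, 0], [0, 0, 0, -30, 0], [0, 0, 0, -30, 0]]}}

```text
clock: 3.75
position: [454.7, 31.8, 55.7]
eef_rot: [[-0.058, 0.998, 0.003], [0.998, 0.058, -0.0], [-0.001, 0.003, -1.0]]
ft_force: [-0.5, -0.3, -3.0]
opening: 0.251
gripper_force: 30.0
```

```bash
python3 -c "
from h import *
plan([455,32,26],93.5)
"
```

```text
t3.8 p [454.7  31.8  55.7] yaw 93.32 op 0.251 g 30.0 F [-0.5 -0.3 -3. ] | shift [ 0.2  0.2 29.7] turn -0.003 rows 1 per row [ 0.2  0.2 29.7] -0.003 j [-10.  -1. 123.   0.  58. -14.]
```

```bash
python3 -c "
from h import *
plan([607,-98,110],92.3)
"
```

```text
t3.8 p [454.7  31.8  55.7] yaw 93.32 op 0.251 g 30.0 F [-0.5 -0.3 -3. ] | shift [-138.5  144.6  -53.8] turn 0.018 rows 5 per row [-27.7  28.9 -10.8] 0.004 j [-10.  -1. 123.   0.  58. -14.]
```

Call:
{"op": "move_arm", "data": {"moves": [[0, -15, 15, -40, 0], [0, -45, 45, -54, 0], [0, -75, 75, -54, 0.005], [0, -105, 110, -54, 0.015], [0, -130, 140, -54, 0.015]]}}

```text
clock: 4.25
position: [601.7, -91.1, 106.9]
eef_rot: [[-0.042, 0.999, -0.001], [0.999, 0.042, 0.0], [0.001, -0.001, -1.0]]
ft_force: [-0.1, -0.3, -3.5]
opening: 0.252
gripper_force: 30.0
```

Call:
{"op": "move_arm", "data": {"moves": [[0, 0, 0, 0, 0], [0, 0, 0, 0, 0]]}}

```text
clock: 4.45
position: [600.0, -89.7, 106.4]
eef_rot: [[-0.042, 0.999, -0.003], [0.999, 0.042, 0.001], [0.001, -0.003, -1.0]]
ft_force: [0.6, 0.2, -4.1]
opening: 0.25
gripper_force: 30.0
```

```bash
python3 -c "
from h import *
plan([607,-98,110],92.3)
snap('d')
a=cv2.imread('pics/d_top.png')[170:250,330:420];b=cv2.imread('pics/d_side.png')[190:300,300:410]
cv2.imwrite('pics/d_t.png',cv2.resize(a,None,fx=7,fy=7,interpolation=cv2.INTER_CUBIC))
cv2.imwrite('pics/d_s.png',cv2.resize(b,None,fx=5,fy=5,interpolation=cv2.INTER_CUBIC))
c=cv2.imread('pics/b_side.png')[220:300,300:410]
cv2.imwrite('pics/b_s.png',cv2.resize(c,None,fx=7,fy=7,interpolation=cv2.INTER_CUBIC))
"
```

```text
t4.5 p [600.  -89.7 106.4] yaw 92.41 op 0.250 g 30.0 F [ 0.6  0.2 -4.1] | shift [-8.5  6.6 -3.6] turn 0.002 rows 1 per row [-8.5  6.6 -3.6] 0.002 j [-19.  15. 100.   0.  66. -22.]
```

View pics/b_s.png

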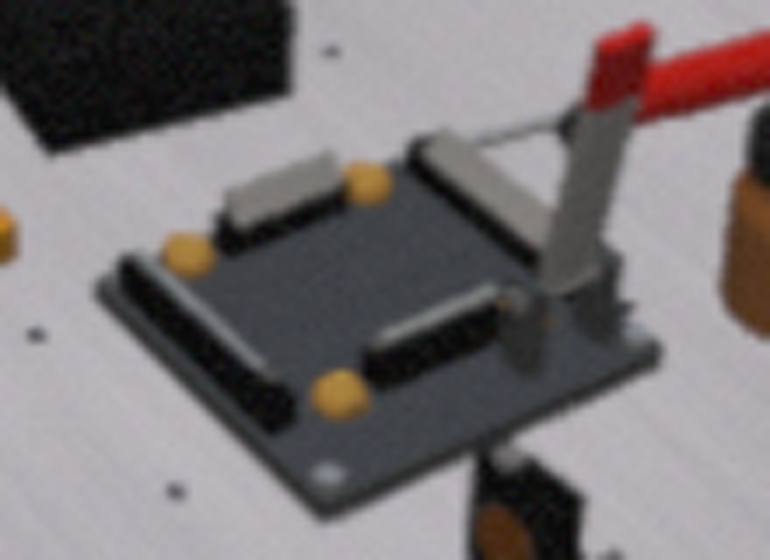

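View pics/d_s.png

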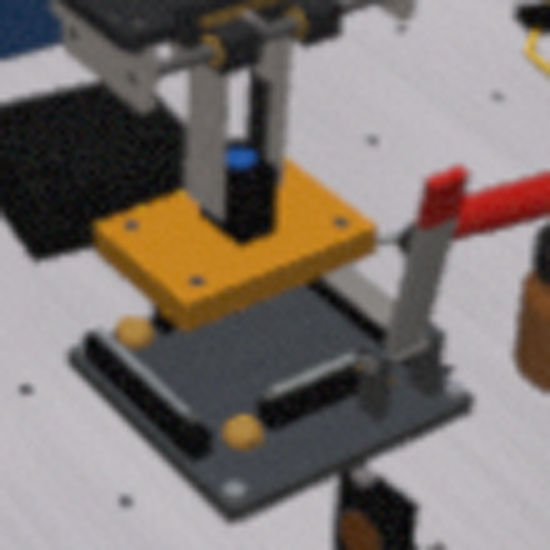

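View pics/d_t.png

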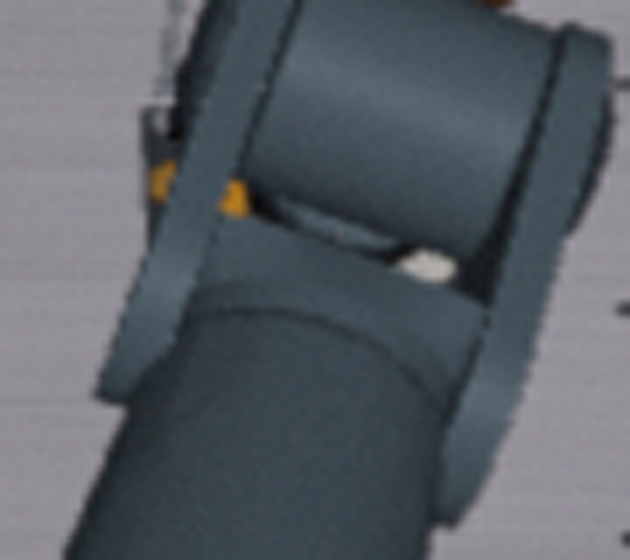

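The top view is blocked by the forearm. The side views show the plungers at b_s (188,256),(367,184),(340,395), and the held plate's top corners at d_s (95,227),(190,308),(375,235). I'll fit nest and plate in the same camera.

Run:
```python
from h import *
np.set_printoptions(precision=2,suppress=True)
bs=lambda a:(np.array(a,float)+.5)/7-.5+[300,220]
ds=lambda a:(np.array(a,float)+.5)/5-.5+[300,190]
z1=lambda a:(np.array(a,float)+.5)/4-.5+[280,150]
H=99.7
r=fit("side",ds([(95,227),(190,305),(375,235)]),[(-60,40,H),(-60,-40,H),(60,-40,H)],[600,-90,.04]);print("carrier side",r[0][:2],np.degrees(r[0][2]),r[1])
print("blk dot side",atz("side",ds([(241,157)]),H+40))
i=cv2.imread("pics/d_side.png");hsv=cv2.cvtColor(i,cv2.COLOR_BGR2HSV)
# joint nest fit
S=bs([(188,256),(367,184),(340,395)]);T=z1([(299,184),(427,183),(302,295),(431,292)])
def W(p,sg): 
    l=np.array([(sx*42,sy*p[3]) for sx,sy in sg]);c,s=np.cos(p[2]),np.sin(p[2])
    return np.c_[p[0]+c*l[:,0]-s*l[:,1],p[1]+s*l[:,0]+c*l[:,1],np.full(len(l),p[4])]
sS=[(-1,1),(1,1),(-1,-1)];sT=[(1,1),(1,-1),(-1,1),(-1,-1)]
for wS,wT,nm in((1,1,"both"),(1,.001,"side"),(.001,1,"top")):
    for h in ((None,) if nm=="both" else (20,26)):
        f=lambda p:np.r_[wS*(proj("side",W(p,sS))-S).ravel(),wT*(proj("top",W(p,sT))-T).ravel(),0 if h is None else 10*(p[4]-h)]
        q=least_squares(f,[607,-98,.04,48,24],x_scale=[10,10,.1,5,10]);print(nm,q.x[:2],np.degrees(q.x[2]),q.x[3:],np.abs(q.fun).max())
```

```text
carrier side [595.18 -99.8 ] 2.4731871407653463 1.226732138137379
blk dot side [[597.78 -96.47 139.7 ]]
both [608.89 -99.39] 2.21957187286066 [48.44 14.67] 0.17508442447098105
side [ 605.03 -104.68] 2.502930753279356 [47.77 20.  ] 0.09895115597655035
side [ 600.73 -110.74] 2.7124571416710657 [47.3 26. ] 0.17526601002651887
top [608.05 -98.8 ] 2.2242377185792632 [48.33 20.  ] 0.17277116214441435
top [607.05 -98.1 ] 2.221623841163295 [48.11 26.  ] 0.2366242598895667
```

Run:
```python
from h import *
np.set_printoptions(precision=2,suppress=True)
def dot(f,box):
    i=cv2.imread(f);x0,y0,x1,y1=box;c=i[y0:y1,x0:x1].astype(int)
    m=(c[:,:,0]>c[:,:,2]+50)&(c[:,:,0]>100);ys,xs=np.nonzero(m);return (xs.mean()+x0,ys.mean()+y0),m.sum()
d,n=dot("pics/b_side.png",(260,225,290,255));print(d,n,atz("side",[d],58))
d,n=dot("pics/d_side.png",(335,210,360,230));print(d,n,atz("side",[d],139.7))
d,n=dot("pics/a_top.png",(315,250,335,270));print(d,n,atz("top",[d],58))
print("proj of TCP-based dots",proj("side",[(454.7,31.8,58),(600,-89.7,139.7)]))
```

```text
(np.float64(274.47058823529414), np.float64(239.23529411764707)) 17 [[455.1   30.77  58.  ]]
(np.float64(347.63157894736844), np.float64(221.26315789473685)) 19 [[596.76 -97.23 139.7 ]]
(np.float64(327.0), np.float64(258.5)) 24 [[455.16  30.38  58.  ]]
proj of TCP-based dots [[274.16 239.08]
 [347.01 219.46]]
```

Run:
```python
from h import *
np.set_printoptions(precision=2,suppress=True)
ds=lambda a:(np.array(a,float)+.5)/5-.5+[300,190]
f=manip.grab_frame("side");print(manip.read_state()["position"])
c=f["color"].astype(int);x0,y0=335,210
m=(c[210:230,335:360,2]>c[210:230,335:360,0]+50)&(c[210:230,335:360,2]>100);ys,xs=np.nonzero(m);d=(xs.mean()+x0,ys.mean()+y0);print(d)
# gold mask silhouette corners
hsv=cv2.cvtColor(f["color"],cv2.COLOR_RGB2HSV)
g=((hsv[...,0]>14)&(hsv[...,0]<28)&(hsv[...,1]>150)).astype(np.uint8);g[:220]=0;g[:,:310]=0;g[257:]=0;g[:,380:]=0
ys,xs=np.nonzero(g);P=np.c_[xs,ys]
print("left",P[P[:,0].argmin()],"bottom",P[P[:,1].argmax()],"right",P[P[:,0].argmax()],"top",P[P[:,1].argmin()])
px=np.vstack([ds([(95,227),(190,308),(375,235)]),[d]])
L=np.array([(-60,40,18),(-60,-40,18),(60,-40,18),(0,0,58.)])
for tz in (None,1):
    def F(p):
        rv=cv2.Rodrigues(np.array([p[4],0,0.]))[0];Rz=cv2.Rodrigues(np.array([0,0,p[3]]))[0]
        return np.r_[(proj("side",L@(Rz@rv).T+p[:3])-px).ravel(),(p[4]*1e3 if tz is None else 0)]
    q=least_squares(F,[600,-90,80,.04,0],x_scale=[10,10,10,.1,.1]);print(q.x[:3],np.degrees(q.x[3:]),np.abs(q.fun).max())
```

```text
[599.58 -88.65 107.41]
(np.float64(347.5), np.float64(220.8))
left [318 233] bottom [324 256] right [373 234] top [357 222]
[605.07 -85.42  69.62] [2.58 0.  ] 1.33391322906067
[605.02 -84.49  69.81] [3.11 1.45] 1.3763323844895865
```

```bash
python3 -c "
from h import *
plan([608.5,-98,70],92.2)
"
```

```text
t4.6 p [599.6 -88.7 107.4] yaw 92.51 op 0.252 g 30.0 F [-0.2  0.  -3.2] | shift [-9.8  8.6 37.4] turn 0.005 rows 1 per row [-9.8  8.6 37.4] 0.005 j [-19.  14. 100.   0.  66. -22.]
```

Call:
{"op": "move_arm", "data": {"moves": [[0, -5, 4, 0, 0.005], [0, -9.8, 8.6, 0, 0.005], [0, -9.8, 8.6, 20, 0.005], [0, -9.8, 8.6, 37, 0.005], [0, -9.8, 8.6, 37, 0.005]]}}

```text
clock: 5.1
position: [607.5, -98.3, 68.1]
eef_rot: [[-0.038, 0.999, -0.006], [0.999, 0.038, 0.002], [0.002, -0.006, -1.0]]
ft_force: [-0.5, 0.1, -4.0]
opening: 0.254
gripper_force: 30.0
```

Call:
{"op": "move_arm", "data": {"moves": [[0, 0, 0, 0, 0], [0, 0, 0, 0, 0]]}}

```text
clock: 5.3
position: [610.5, -99.3, 72.2]
eef_rot: [[-0.038, 0.999, 0.001], [0.999, 0.038, -0.0], [-0.0, 0.001, -1.0]]
ft_force: [0.7, -0.6, -3.3]
opening: 0.252
gripper_force: 30.0
```

```bash
python3 -c "
from h import *
plan([608.5,-98,55],92.2)
snap('e')
b=cv2.imread('pics/e_side.png')[190:300,300:410]
cv2.imwrite('pics/e_s.png',cv2.resize(b,None,fx=5,fy=5,interpolation=cv2.INTER_CUBIC))
"
```

```text
t5.3 p [610.5 -99.3  72.2] yaw 92.18 op 0.252 g 30.0 F [ 0.7 -0.6 -3.3] | shift [ 1.3 -2.  17.2] turn -0.000 rows 1 per row [ 1.3 -2.  17.2] -0.000 j [-20.  18.  99.   0.  63. -22.]
```

View pics/e_s.png

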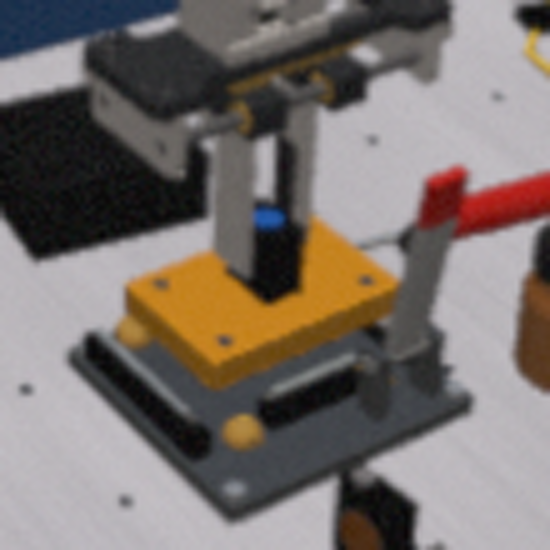

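The plate hovers over the pocket (dot at 269,217), roughly aligned. The arm is still swinging, so I'll settle before measuring.

Call:
{"op": "move_arm", "data": {"moves": [[0, 0, 0, 0, 0], [0, 0, 0, 0, 0], [0, 0, 0, 0, 0], [0, 0, 0, 0, 0], [0, 0, 0, 0, 0]]}}

```text
clock: 5.9
position: [609.9, -99.1, 71.5]
eef_rot: [[-0.038, 0.999, 0.0], [0.999, 0.038, -0.0], [-0.0, 0.0, -1.0]]
ft_force: [0.6, -1.0, -3.2]
opening: 0.255
gripper_force: 30.0
```

```bash
cat >> h.py <<'E'
def bluedot(f,c,r=12):
    c=np.round(c).astype(int);x0,y0=c-r;q=f["color"][y0:y0+2*r,x0:x0+2*r].astype(int)
    ys,xs=np.nonzero((q[...,2]>q[...,0]+50)&(q[...,2]>100));return np.array([xs.mean()+x0,ys.mean()+y0]),len(xs)
E
python3 -c "
from h import *
plan([608.5,-98,55],92.2)
f=manip.grab_frame('side');p=manip.read_state()['position']
e=proj('side',[p+[0,-1.2,33.3]])[0];d=bluedot(f,e);print(e,d,atz('side',[d[0]],p[2]+33.3))
plan([608.5,-98,55],92.2)
"
```

```text
t5.9 p [609.9 -99.1  71.5] yaw 92.18 op 0.255 g 30.0 F [ 0.6 -1.  -3.2] | shift [ 1.2 -1.4 16.5] turn -0.000 rows 1 per row [ 1.2 -1.4 16.5] -0.000 j [-20.  18.  99.  -0.  63. -22.]
[352.15346438 232.00549906] (array([352.5, 233.5]), 20) [[ 606.96485894 -106.1597531   104.7601935 ]]
t6.0 p [609.9 -99.1  71.5] yaw 92.18 op 0.254 g 30.0 F [-0.4  0.8 -3. ] | shift [ 1.2 -1.4 16.5] turn -0.000 rows 1 per row [ 1.2 -1.4 16.5] -0.000 j [-20.  18.  99.  -0.  63. -22.]
```

Call:
{"op": "move_arm", "data": {"moves": [[0, 1.2, -1.4, 0, 0], [0, 1.2, -1.4, 5, 0], [0, 1.2, -1.4, 10, 0], [0, 1.2, -1.4, 15, 0], [0, 1.2, -1.4, 15, 0]]}}

```text
clock: 6.45
position: [607.6, -97.7, 55.1]
eef_rot: [[-0.038, 0.999, -0.002], [0.999, 0.038, 0.001], [0.001, -0.002, -1.0]]
ft_force: [-0.3, 0.5, -3.9]
opening: 0.253
gripper_force: 30.0
```

Call:
{"op": "move_arm", "data": {"moves": [[0, 0, 0, 2, 0], [0, 0, 0, 4, 0], [0, 0, 0, 5, 0], [0, 0, 0, 5, 0], [0, 0, 0, 5, 0]]}}

```text
clock: 6.95
position: [608.6, -98.0, 51.6]
eef_rot: [[-0.038, 0.999, 0.0], [0.999, 0.038, -0.0], [-0.0, 0.0, -1.0]]
ft_force: [0.6, -0.9, -3.5]
opening: 0.257
gripper_force: 30.0
```

```bash
python3 -c "
from h import *
plan([608.5,-98,45],92.2);print(manip.read_state()['wrist_torque'])
"
```

```text
t7.0 p [608.6 -98.   51.6] yaw 92.18 op 0.257 g 30.0 F [ 0.6 -0.9 -3.5] | shift [-0.  -0.1  6.6] turn -0.000 rows 1 per row [-0.  -0.1  6.6] -0.000 j [-20.  20.  99.  -0.  61. -22.]
[ 0.00804413 -0.09290402 -0.00231173]
```

Call:
{"op": "move_arm", "data": {"moves": [[0, 0, 0, 2, 0], [0, 0, 0, 4, 0], [0, 0, 0, 5, 0], [0, 0, 0, 5, 0], [0, 0, 0, 5, 0]]}}

```text
clock: 7.45
position: [609.1, -97.7, 47.2]
eef_rot: [[-0.038, 0.999, 0.001], [0.999, 0.038, 0.0], [0.0, 0.001, -1.0]]
ft_force: [0.0, 3.6, 3.7]
opening: 0.253
gripper_force: 30.0
```

Call:
{"op": "move_arm", "data": {"moves": [[0, 0, 0, 1, 0], [0, 0, 0, 2, 0], [0, 0, 0, 3, 0], [0, 0, 0, 3, 0], [0, 0, 0, 3, 0]]}}

```text
clock: 7.95
position: [609.5, -98.2, 44.2]
eef_rot: [[-0.038, 0.999, 0.002], [0.999, 0.038, -0.001], [-0.001, 0.002, -1.0]]
ft_force: [0.6, 3.1, 4.7]
opening: 0.254
gripper_force: 30.0
```

```bash
python3 -c "
from h import *
plan([608.5,-98,37],92.2);print(manip.read_state()['wrist_torque'])
"
```

```text
t8.0 p [609.5 -98.2  44.2] yaw 92.17 op 0.254 g 30.0 F [0.6 3.1 4.7] | shift [ 0.3 -1.   7.2] turn -0.001 rows 1 per row [ 0.3 -1.   7.2] -0.001 j [-20.  21. 100.   0.  60. -22.]
[ 0.41756094 -0.20404035 -0.0456793 ]
```

Call:
{"op": "move_arm", "data": {"moves": [[0, 0.8, 0, 0, 0], [0, 0.8, 0, 1, 0], [0, 0.8, 0, 2, 0], [0, 0.8, 0, 2, 0], [0, 0.8, 0, 2, 0]]}}

```text
clock: 8.45
position: [608.9, -97.6, 41.4]
eef_rot: [[-0.038, 0.999, 0.001], [0.999, 0.038, -0.001], [-0.001, 0.001, -1.0]]
ft_force: [5.3, -0.5, 1.4]
opening: 0.25
gripper_force: 30.0
```

Call:
{"op": "move_arm", "data": {"moves": [[0, 0, 0, 1, 0], [0, 0, 0, 2, 0], [0, 0, 0, 2, 0], [0, 0, 0, 2, 0]]}}

```text
clock: 8.85
position: [609.0, -97.6, 41.4]
eef_rot: [[-0.038, 0.999, 0.0], [0.999, 0.038, -0.001], [-0.001, 0.0, -1.0]]
ft_force: [-2.0, 0.5, 13.8]
opening: 0.251
gripper_force: 30.0
```

```bash
python3 -c "
from h import *
plan([608.5,-98,37],92.2);print(manip.read_state()['wrist_torque'])
"
```

```text
t8.8 p [609.  -97.6  41.4] yaw 92.19 op 0.251 g 30.0 F [-2.   0.5 13.8] | shift [-0.4 -0.5  4.4] turn -0.000 rows 1 per row [-0.4 -0.5  4.4] -0.000 j [-20.  21. 100.  -0.  60. -22.]
[ 0.14559544  0.46077587 -0.03909561]
```

Call:
{"op": "move_arm", "data": {"moves": [[0, 0, 0, 0.7, 0], [0, 0, 0, 0.7, 0], [0, 0, 0, 0.7, 0]]}}

```text
clock: 9.15
position: [609.0, -97.6, 41.4]
eef_rot: [[-0.038, 0.999, -0.0], [0.999, 0.038, -0.001], [-0.001, -0.0, -1.0]]
ft_force: [-4.1, 0.6, 17.9]
opening: 0.253
gripper_force: 30.0
```

```bash
python3 -c "
from h import *
plan([608.5,-98,37],92.2);print(manip.read_state()['wrist_torque'])
f=manip.grab_frame('side')
e=proj('side',[(608.7,-99,70)])[0];d=bluedot(f,e);print(e,d)
"
```

```text
t9.2 p [609.  -97.6  41.4] yaw 92.20 op 0.253 g 30.0 F [-4.1  0.6 17.9] | shift [-0.4 -0.5  4.4] turn -0.000 rows 1 per row [-0.4 -0.5  4.4] -0.000 j [-20.  21. 100.  -0.  60. -22.]
[ 0.20262679  0.84011091 -0.01938145]
[350.88167098 243.10200204] (array([351.64705882, 242.94117647]), 17)
```

Call:
{"op": "move_arm", "data": {"moves": [[0, 0, -0.5, 0, 0], [0, 0, -1, 0, 0], [0, 0, -1, 0.5, 0], [0, 0, -1, 0.5, 0]]}}

```text
clock: 9.6
position: [609.0, -97.6, 41.4]
eef_rot: [[-0.038, 0.999, 0.002], [0.999, 0.038, -0.001], [-0.001, 0.002, -1.0]]
ft_force: [-0.5, 2.2, 15.9]
opening: 0.254
gripper_force: 30.0
```

```bash
python3 -c "
from h import *
plan([608.5,-98,37],92.2);print(manip.read_state()['wrist_torque'],proj('side',[(609,-98.8,74.7),(609,-98.8,70)]))
"
```

```text
t9.6 p [609.  -97.6  41.4] yaw 92.20 op 0.254 g 30.0 F [-0.5  2.2 15.9] | shift [-0.3 -0.5  4.4] turn 0.000 rows 1 per row [-0.3 -0.5  4.4] 0.000 j [-20.  21. 100.  -0.  59. -22.]
[0.34923389 0.50217167 0.08666809] [[351.01075009 241.53274249]
 [350.93444935 243.02663266]]
```

Call:
{"op": "move_arm", "data": {"moves": [[0, 0, 0, -2, 0], [0.45, 0, 0, -2, 0], [0.45, 0, 0, -2, 0], [0.45, 0, 0, -2, 0], [0.45, 0, 0, -2, 0]]}}

```text
clock: 10.1
position: [606.5, -96.9, 39.3]
eef_rot: [[-0.038, 0.999, -0.002], [0.999, 0.038, 0.001], [0.001, -0.002, -1.0]]
ft_force: [-0.2, 0.3, -0.5]
opening: 0.447
gripper_force: 0.0
```

Call:
{"op": "move_arm", "data": {"moves": [[0.45, 0, 0, -30, 0], [0.3, 0, 0, -55, 0], [0, 0, 0, -55, 0], [0, 0, 0, -55, 0], [0, 0, 0, -55, 0]]}}

```text
clock: 10.6
position: [606.3, -96.8, 93.5]
eef_rot: [[-0.038, 0.999, -0.003], [0.999, 0.038, 0.001], [0.001, -0.003, -1.0]]
ft_force: [-0.1, -1.3, -1.1]
opening: 0.151
gripper_force: 0.0
```

Call:
{"op": "move_arm", "data": {"moves": [[0, 0, 0, 0, 0], [0, 0, 0, 0, 0], [0, 0, 0, 0, 0], [0, 0, 0, 0, 0]]}}

```text
clock: 11.0
position: [607.3, -97.2, 94.9]
eef_rot: [[-0.038, 0.999, -0.001], [0.999, 0.038, 0.0], [0.0, -0.001, -1.0]]
ft_force: [0.4, 0.2, 0.3]
opening: 0.003
gripper_force: 0.0
```

```bash
python3 -c "
from h import *
plan([608.5,-98.8,78],92.2)
f=manip.grab_frame('side')
print(bluedot(f,[351.6,243]), np.round(proj('side',[(608.9,-99,70),(608.9,-99,75)]),1))
"
```

```text
t11.0 p [607.3 -97.2  94.9] yaw 92.17 op 0.003 g 0.0 F [0.4 0.2 0.3] | shift [-1.7  1.1 16.9] turn -0.000 rows 1 per row [-1.7  1.1 16.9] -0.000 j [-20.  16.  99.  -0.  65. -22.]
(array([351.38888889, 242.83333333]), 18) [[350.9 243.1]
 [351.  241.5]]
```

Touch the block's top with closed fingers: seated should give contact near z = 70.

Call:
{"op": "move_arm", "data": {"moves": [[0, -1.5, 1.5, 10, 0], [0, -1.5, 1.5, 16, 0], [0, -1.5, 1.5, 18, 0], [0, -1.5, 1.5, 19, 0], [0, -1.5, 1.5, 20, 0]]}}

```text
clock: 11.55
position: [609.0, -98.7, 75.1]
eef_rot: [[-0.038, 0.999, -0.0], [0.999, 0.038, 0.0], [0.0, -0.0, -1.0]]
ft_force: [0.3, -0.0, -0.2]
opening: 0.003
gripper_force: 0.0
```

Call:
{"op": "move_arm", "data": {"moves": [[0, 0, 0, 1, 0], [0, 0, 0, 2, 0], [0, 0, 0, 2.5, 0], [0, 0, 0, 3, 0], [0, 0, 0, 3, 0]]}}

```text
clock: 12.05
position: [609.0, -98.6, 72.2]
eef_rot: [[-0.038, 0.999, -0.0], [0.999, 0.038, -0.0], [-0.0, -0.0, -1.0]]
ft_force: [-0.3, 0.1, -0.6]
opening: 0.001
gripper_force: 0.0
```

Call:
{"op": "move_arm", "data": {"moves": [[0, 0, 0, 0.5, 0], [0, 0, 0, 1, 0], [0, 0, 0, 1.5, 0], [0, 0, 0, 2, 0], [0, 0, 0, 2, 0]]}}

```text
clock: 12.55
position: [609.1, -98.7, 70.3]
eef_rot: [[-0.038, 0.999, 0.0], [0.999, 0.038, -0.0], [-0.0, 0.0, -1.0]]
ft_force: [0.1, -1.2, -0.2]
opening: 0.005
gripper_force: 0.1
```

Call:
{"op": "move_arm", "data": {"moves": [[0, 0, 0, 0.5, 0], [0, 0, 0, 1, 0], [0, 0, 0, 1.5, 0], [0, 0, 0, 1.5, 0], [0, 0, 0, 1.5, 0]]}}

```text
clock: 13.05
position: [609.2, -98.7, 70.2]
eef_rot: [[-0.038, 0.999, -0.0], [0.999, 0.038, -0.0], [-0.0, -0.0, -1.0]]
ft_force: [-3.6, 0.8, 9.4]
opening: 0.006
gripper_force: 4.4
```

Call:
{"op": "move_arm", "data": {"moves": [[0, 0, 0, 1, 0], [0, 0, 0, 2, 0], [0, 0, 0, 2, 0], [0, 0, 0, 2, 0]]}}

```text
clock: 13.45
position: [609.2, -98.7, 70.1]
eef_rot: [[-0.038, 0.999, -0.001], [0.999, 0.038, -0.0], [-0.0, -0.001, -1.0]]
ft_force: [-9.7, 3.1, 19.1]
opening: 0.005
gripper_force: 9.6
```

Contact at z = 70.1 under 19 N, which is 58 + 12, so the carrier is fully home. Next is the clamp: go up, out and around to the outside of the strap.

Call:
{"op": "move_arm", "data": {"moves": [[0, 0, 0, -45, 0], [0, 0, 0, -90, 0], [0, 0, 0, -130, 0], [0, -20, 10, -135, 0], [0, -60, 30, -135, 0]]}}

```text
clock: 13.95
position: [642.5, -156.5, 205.1]
eef_rot: [[-0.041, 0.999, 0.005], [0.999, 0.041, -0.001], [-0.002, 0.004, -1.0]]
ft_force: [0.9, -0.6, 0.8]
opening: 0.005
gripper_force: 0.0
```

Call:
{"op": "move_arm", "data": {"moves": [[0, -35, 10, 0, 0], [0, -70, 12, 0, 0], [0, -70, 12, 0, 0], [0, -70, 12, 0, 0], [0, -70, 12, 0, 0]]}}

```text
clock: 14.45
position: [655.8, -225.9, 201.5]
eef_rot: [[-0.039, 0.999, -0.0], [0.999, 0.039, 0.001], [0.001, -0.0, -1.0]]
ft_force: [-0.3, -0.2, 0.3]
opening: 0.005
gripper_force: 0.0
```

```bash
python3 -c "
from h import *
plan([655.6,-227,141],92.2)
snap('f')
b=cv2.imread('pics/f_side.png')[150:300,310:460]
cv2.imwrite('pics/f_s.png',cv2.resize(b,None,fx=4,fy=4,interpolation=cv2.INTER_CUBIC))
"
```

```text
t14.4 p [ 655.8 -225.9  201.5] yaw 92.22 op 0.005 g 0.0 F [-0.3 -0.2  0.3] | shift [-1.2 -0.2 60.5] turn 0.000 rows 2 per row [-0.6 -0.1 30.2] 0.000 j [-28.  20.  82.   0.  78. -31.]
```

View pics/f_s.png

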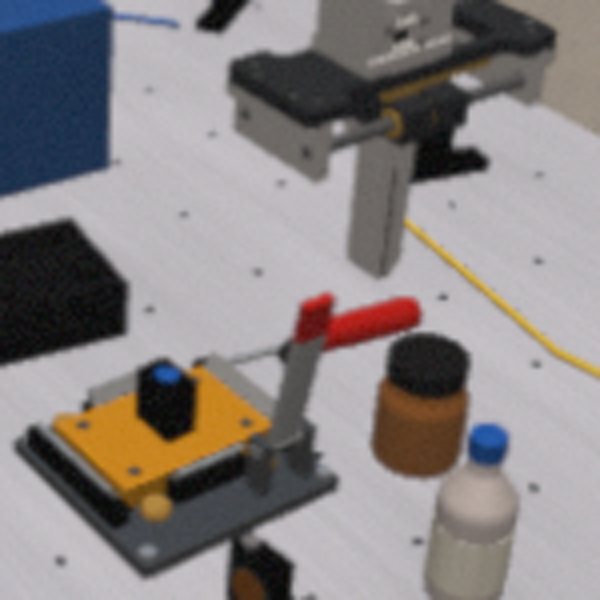

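The carrier sits level in the nest. The strap stands open with its red tip at (316,300), and the closed fingers are outside it, clear of the bottle and jar.

Call:
{"op": "move_arm", "data": {"moves": [[0, 0, 0, 35, 0], [0, 0, 0, 60, 0], [0, 20, 0, 60, 0], [0, 35, 0, 60, 0], [0, 48, 0, 58, 0]]}}

```text
clock: 15.05
position: [654.7, -177.1, 145.5]
eef_rot: [[-0.04, 0.999, 0.002], [0.999, 0.04, -0.001], [-0.001, 0.002, -1.0]]
ft_force: [1.5, -1.7, -0.8]
opening: 0.002
gripper_force: 0.8
```

Call:
{"op": "move_arm", "data": {"moves": [[0, 17, 0, -1, 0], [0, 37, 0, 3, 0], [0, 57, 0, 10, 0], [0, 75, 0, 21, 0], [0, 90, 0, 36, 0]]}}

```text
clock: 15.55
position: [650.9, -87.1, 107.3]
eef_rot: [[-0.039, 0.999, 0.001], [0.999, 0.039, -0.0], [-0.0, 0.001, -1.0]]
ft_force: [1.3, -0.2, 0.3]
opening: 0.007
gripper_force: 0.6
```

```bash
cat > n.py <<'E'
from h import *
def nest():
    s=manip.read_state();p=np.array(s["position"]);d=p[:2]-[608.7,-98.9];c,k=np.cos(np.radians(2.2)),np.sin(np.radians(2.2))
    print("t%.1f"%s["clock"],"nest x %.1f y %.1f z %.1f"%(c*d[0]+k*d[1],-k*d[0]+c*d[1],p[2]),"F",np.round(s["ft_force"],1))
nest()
E
python3 n.py
```

```text
t15.6 nest x 42.6 y 10.2 z 107.3 F [ 1.3 -0.2  0.3]
```

Call:
{"op": "move_arm", "data": {"moves": [[0, 11, 0, 18, 0], [0, 16, 0, 28, 0], [0, 19, 0, 38, 0], [0, 21, 0, 49, 0], [0, 22, 0, 57, 0]]}}

```text
clock: 16.05
position: [649.7, -67.0, 49.7]
eef_rot: [[-0.038, 0.999, -0.0], [0.999, 0.038, 0.0], [0.0, -0.0, -1.0]]
ft_force: [-1.0, -0.2, 0.7]
opening: 0.005
gripper_force: 0.4
```

Call:
{"op": "move_arm", "data": {"moves": [[0, 0, 0, 1, 0], [0, 0, 0, 2, 0], [0, 0, 0, 3, 0], [0, 0, 0, 3, 0], [0, 0, 0, 3, 0]]}}

```text
clock: 16.55
position: [650.2, -67.4, 48.3]
eef_rot: [[-0.038, 0.999, 0.001], [0.999, 0.038, -0.0], [-0.001, 0.001, -1.0]]
ft_force: [-0.1, -0.6, 0.9]
opening: 0.005
gripper_force: 0.6
```

```bash
python3 n.py
```

```text
t16.6 nest x 42.7 y 29.9 z 48.3 F [-0.1 -0.6  0.9]
```

Call:
{"op": "move_arm", "data": {"moves": [[0, 0, 0, 1, 0], [0, 0, 0, 2, 0], [0, 0, 0, 2, 0], [0, 0, 0, 2, 0]]}}

```text
clock: 16.95
position: [650.3, -67.4, 48.0]
eef_rot: [[-0.038, 0.999, 0.0], [0.999, 0.038, -0.001], [-0.001, 0.0, -1.0]]
ft_force: [-4.3, 0.0, 10.3]
opening: 0.004
gripper_force: 5.4
```

Call:
{"op": "move_arm", "data": {"moves": [[0, 0, 0, 1, 0], [0, 0, 0, 1, 0], [0, 0, 0, 1, 0]]}}

```text
clock: 17.25
position: [650.4, -67.4, 47.9]
eef_rot: [[-0.038, 0.999, 0.0], [0.999, 0.038, -0.001], [-0.001, 0.0, -1.0]]
ft_force: [-7.3, 1.3, 15.3]
opening: 0.008
gripper_force: 7.7
```

The strap has stopped at z = 48 under 15 N, so it's level. I'll raise the arm, then fit holder and mount silhouettes in the earlier unobstructed pictures.

Call:
{"op": "move_arm", "data": {"moves": [[0, 0, 0, -45, 0], [0, 0, 0, -90, 0], [0.5, 0, 0, -135, 0], [0.5, 0, 0, -180, 0], [0.5, 0, 0, -200, 0]]}}

```text
clock: 17.75
position: [651.7, -67.4, 250.6]
eef_rot: [[-0.038, 0.999, 0.008], [0.999, 0.038, -0.002], [-0.002, 0.008, -1.0]]
ft_force: [0.0, -0.1, -0.4]
opening: 0.222
gripper_force: 0.0
```

```bash
cat > sil.py <<'E'
from h import *
from scipy.optimize import minimize
U=8
def hullmask(n,pts,box):
    x0,y0,x1,y1=box;q=((proj(n,pts)-[x0,y0]+.5)*U*16).astype(np.int32)
    m=np.zeros(((y1-y0)*U,(x1-x0)*U),np.uint8);cv2.fillConvexPoly(m,cv2.convexHull(q),255,shift=4)
    return cv2.resize(m,(x1-x0,y1-y0),interpolation=cv2.INTER_AREA)/255.
def box3(p,sx,sy,z0,z1):
    c,s=np.cos(p[2]),np.sin(p[2])
    return [(p[0]+c*a-s*b,p[1]+s*a+c*b,z) for a in(-sx/2,sx/2) for b in(-sy/2,sy/2) for z in(z0,z1)]
def darkfit(views,p0,dims,fixyaw=False,thr=(35,130),soft=None):
    "views: (cam,file,box)"
    D=[]
    for n,f,b in views:
        g=cv2.imread(f).max(2)[b[1]:b[3],b[0]:b[2]].astype(float)
        D.append((n,b,np.clip((thr[1]-g)/(thr[1]-thr[0]),0,1)))
    def cost(v):
        p=[v[0],v[1],(v[2]/50. if not fixyaw else p0[2])]
        return sum(((hullmask(n,box3(p,*dims),b)-d)**2).sum() for n,b,d in D)
    v0=np.array([p0[0],p0[1],p0[2]*50])[:2 if fixyaw else 3]
    sim=np.vstack([v0]+[v0+np.eye(len(v0))[i]*4 for i in range(len(v0))])
    r=minimize(cost,v0,method="Nelder-Mead",options=dict(initial_simplex=sim,xatol=.05,fatol=.01))
    return r.x[:2],(np.degrees(r.x[2]/50) if not fixyaw else np.degrees(p0[2])),r.fun
E
python3 - <<'E'
from sil import *
np.set_printoptions(precision=1,suppress=True)
T="pics/a_top.png";S="pics/b_side.png"
def bx(n,p,dims,pad=6):
    q=proj(n,box3(p,*dims));a=np.floor(q.min(0)-pad).astype(int);b=np.ceil(q.max(0)+pad).astype(int);return (*a,*b)
h=[619.2,90.2,np.radians(-8.5)];d=(110,100,0,45)
for vs in((("top",T),),(("side",S),),(("top",T),("side",S))):
    print("holder",[v[0] for v in vs],darkfit([(n,f,bx(n,h,d)) for n,f in vs],h,d))
d=(16,34,80,122)
for c in((521,-303),(518,-358),(454,-353)):
    p=[*c,np.radians(-5)]
    print("mount",c,darkfit([("top",T,bx("top",p,d,5))],p,d,False,(40,110)),"side",darkfit([("side",S,bx("side",p,d,4))],p,d,False,(40,110)))
E
```

```text
holder ['top'] (array([620.4,  90.1]), np.float64(-7.270135612964495), np.float64(9.321709250969953))
holder ['side'] (array([620.7,  89.9]), np.float64(-7.956995128445571), np.float64(77.04998005241964))
holder ['top', 'side'] (array([620.3,  90. ]), np.float64(-7.392523875358169), np.float64(87.01412156628443))
mount (521, -303) (array([ 521.8, -307.4]), np.float64(11.783112241117049), np.float64(25.264062487740194)) side (array([ 522.8, -309.2]), np.float64(-4.066680539184431), np.float64(141.96351191456975))
mount (518, -358) (array([ 517.8, -361.9]), np.float64(8.689227492033845), np.float64(39.058528744831264)) side (array([ 517.1, -365.3]), np.float64(-7.7111656809489), np.float64(171.21841340457752))
mount (454, -353) (array([ 453.8, -357.2]), np.float64(1.806654548583784), np.float64(10.690080581252108)) side (array([ 452.7, -362. ]), np.float64(-14.550224546848847), np.float64(68.99792677855456))
```

```bash
python3 -c "
import cv2,numpy as np
a=cv2.imread('pics/a_top.png')[226:276,428:484];b=cv2.imread('pics/b_side.png')[280:368,328:404]
a=cv2.resize(a,(400,357),interpolation=cv2.INTER_CUBIC);b=cv2.resize(b,(400,463),interpolation=cv2.INTER_CUBIC)
o=np.zeros((463,800,3),np.uint8);o[:357,:400]=a;o[:,400:]=b
o=np.clip(o.astype(float)*1.6+15,0,255).astype(np.uint8)
cv2.imwrite('pics/g.png',o)"
```

```text
(no output)
```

View pics/g.png

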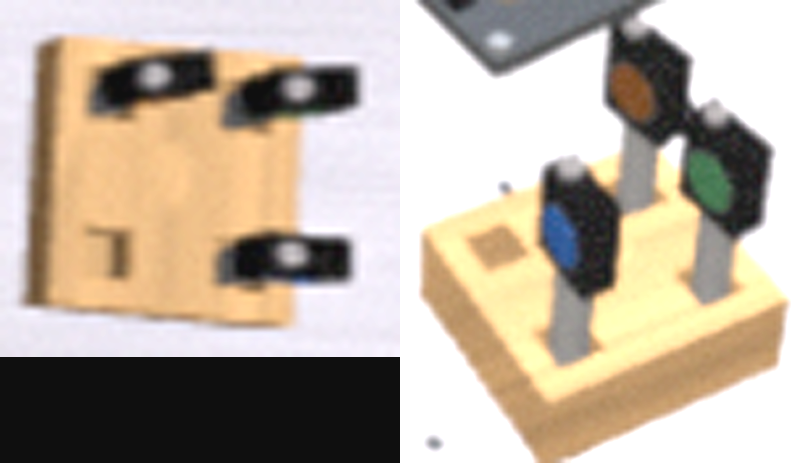

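Top crop: the screw heads on the frames are at (154,75), (298,88) and (291,254), with frame yaws of about +10, +7 and +1.5°. Side crop: the same screws are at (634,28), (714,110) and (570,165).

Run:
```python
from h import *
np.set_printoptions(precision=1,suppress=True)
t=(np.array([(154,75),(298,88),(291,254)])+.5)/(400/56)-.5+[428,226]
s=(np.array([(234,28),(314,110),(170,165)])+.5)/(400/76)-.5+[328,280]
print(atz("top",t,124));print(atz("side",s,124))
plan([518,-302,250],100)
# socket world
h=[620.4,90,np.radians(-7.4)];c,k=np.cos(h[2]),np.sin(h[2])
for a in(32.5,-32.5):
  for b in(27.5,-27.5):print((a,b),h[0]+c*a-k*b,h[1]+k*a+c*b)
```

```text
[[ 521.3 -301.6  124. ]
 [ 517.6 -356.7  124. ]
 [ 454.3 -352.   124. ]]
[[ 519.9 -302.7  124. ]
 [ 518.  -355.8  124. ]
 [ 454.8 -351.2  124. ]]
t17.8 p [651.7 -67.4 250.6] yaw 92.18 op 0.222 g 0.0 F [ 0.  -0.1 -0.4] | shift [-229.3 -142.5    0.1] turn -0.136 rows 6 per row [-38.2 -23.8   0. ] -0.023 j [-16.  13.  86.   0.  81. -18.]
(32.5, 27.5) 656.1711916833334 113.0851000767642
(32.5, -27.5) 649.0874338715674 58.54318614569423
(-32.5, 27.5) 591.7125661284325 121.45681385430578
(-32.5, -27.5) 584.6288083166666 66.9148999232358
```

Call:
{"op": "move_arm", "data": {"moves": [[0.5, -38, -24, 0, -0.023], [0.5, -76, -48, 0, -0.046], [0.5, -114, -72, 0, -0.07], [0.5, -152, -96, 0, -0.09], [0.5, -190, -120, 0, -0.115]]}}

```text
clock: 18.25
position: [536.1, -262.7, 244.9]
eef_rot: [[-0.154, 0.988, 0.0], [0.988, 0.154, -0.0], [-0.0, 0.0, -1.0]]
ft_force: [0.8, 0.5, 0.2]
opening: 0.497
gripper_force: 0.0
```

Call:
{"op": "move_arm", "data": {"moves": [[0.5, -38, -24, 0, -0.023], [0.5, -38, -24, 0, -0.023], [0.5, -38, -24, 0, -0.023], [0.5, -38, -24, 0, -0.023], [0.5, -38, -24, 0, -0.023]]}}

```text
clock: 18.75
position: [519.8, -301.4, 244.7]
eef_rot: [[-0.177, 0.984, -0.0], [0.984, 0.177, 0.0], [0.0, 0.0, -1.0]]
ft_force: [0.1, 0.1, 0.8]
opening: 0.502
gripper_force: 0.0
```

```bash
python3 -c "
from h import *
plan([520.8,-302,84],100)"
```

```text
t18.8 p [ 519.8 -301.4  244.7] yaw 100.19 op 0.502 g 0.0 F [0.1 0.1 0.8] | shift [ -0.8   0.8 160.7] turn 0.003 rows 4 per row [-0.2  0.2 40.2] 0.001 j [-41.   6.  94.   0.  80. -51.]
```

Call:
{"op": "move_arm", "data": {"moves": [[0.5, -0.8, 0.8, 45, 0], [0.5, -0.8, 0.8, 90, 0], [0.5, -0.8, 0.8, 130, 0], [0.5, -0.8, 0.8, 155, 0], [0.5, -0.8, 0.8, 160.5, 0]]}}

```text
clock: 19.25
position: [518.7, -300.5, 80.4]
eef_rot: [[-0.177, 0.984, -0.005], [0.984, 0.177, 0.005], [0.005, -0.004, -1.0]]
ft_force: [0.5, 0.3, -0.6]
opening: 0.498
gripper_force: 0.0
```

Call:
{"op": "move_arm", "data": {"moves": [[0.5, 0, 0, 0, 0], [0.5, 0, 0, 0, 0], [0.5, 0, 0, 0, 0], [0, 0, 0, 0, 0], [0, 0, 0, 0, 0]]}}

```text
clock: 19.75
position: [520.6, -303.8, 85.3]
eef_rot: [[-0.175, 0.985, 0.001], [0.985, 0.175, -0.001], [-0.001, 0.001, -1.0]]
ft_force: [0.2, 0.3, -0.6]
opening: 0.366
gripper_force: 0.0
```

Call:
{"op": "move_arm", "data": {"moves": [[0, 0, 0, 0, 0], [0, 0, 0, 0, 0], [0, 0, 0, 0, 0], [0, 0, 0, 0, 0]]}}

```text
clock: 20.15
position: [520.2, -303.5, 84.4]
eef_rot: [[-0.175, 0.985, -0.0], [0.985, 0.175, -0.0], [-0.0, -0.0, -1.0]]
ft_force: [-0.3, -0.5, 1.6]
opening: 0.172
gripper_force: 30.0
```

```bash
python3 -c "
from h import *
plan([520.8,-302,84],100)"
```

```text
t20.1 p [ 520.2 -303.5   84.4] yaw 100.08 op 0.172 g 30.0 F [-0.3 -0.5  1.6] | shift [1.3 0.9 0.4] turn 0.001 rows 1 per row [1.3 0.9 0.4] 0.001 j [-41.  16. 101.  -0.  63. -51.]
```

Call:
{"op": "move_arm", "data": {"moves": [[0, 0, 0, -30, 0], [0, 0, 0, -75, 0], [0, 0, 0, -120, 0], [0, 0, 0, -150, 0], [0, 0, 0, -150, 0]]}}

```text
clock: 20.65
position: [522.2, -305.1, 239.7]
eef_rot: [[-0.175, 0.985, 0.007], [0.985, 0.175, -0.006], [-0.007, 0.006, -1.0]]
ft_force: [0.8, 0.0, -1.8]
opening: 0.173
gripper_force: 30.0
```

```bash
python3 -c "
from h import *
plan([656.2,111.8,230],90)"
```

```text
t20.6 p [ 522.2 -305.1  239.7] yaw 100.09 op 0.173 g 30.0 F [ 0.8  0.  -1.8] | shift [387.  204.9   8.1] turn 0.176 rows 10 per row [38.7 20.5  0.8] 0.018 j [-41.   6.  95.   0.  79. -51.]
```

Call:
{"op": "move_arm", "data": {"moves": [[0, 30, 16, 0, 0.018], [0, 70, 37, 0, 0.036], [0, 110, 58, 0, 0.054], [0, 150, 79, 0, 0.072], [0, 190, 100, 0, 0.09]]}}

```text
clock: 21.15
position: [584.4, -96.6, 231.4]
eef_rot: [[-0.085, 0.996, -0.004], [0.996, 0.085, 0.001], [0.002, -0.004, -1.0]]
ft_force: [0.6, -0.0, -2.4]
opening: 0.168
gripper_force: 30.0
```

```bash
python3 -c "
from h import *
plan([656.2,111.8,230],90)"
```

```text
t21.1 p [584.4 -96.6 231.4] yaw 94.87 op 0.168 g 30.0 F [ 0.6 -0.  -2.4] | shift [201.6  89.2   1.4] turn 0.085 rows 5 per row [40.3 17.8  0.3] 0.017 j [-20.   5.  96.   0.  79. -25.]
```

Call:
{"op": "move_arm", "data": {"moves": [[0, 40, 18, 0, 0.017], [0, 80, 36, 0, 0.034], [0, 120, 54, 0, 0.051], [0, 160, 72, 0, 0.068], [0, 195, 87, 0, 0.085]]}}

```text
clock: 21.65
position: [654.4, 105.2, 231.0]
eef_rot: [[-0.001, 1.0, -0.004], [1.0, 0.001, 0.0], [0.0, -0.004, -1.0]]
ft_force: [-1.2, -1.1, -1.8]
opening: 0.167
gripper_force: 30.0
```

Call:
{"op": "move_arm", "data": {"moves": [[0, 0, 0, 0, 0], [0, 0, 0, 0, 0], [0, 0, 0, 0, 0], [0, 0, 0, 0, 0], [0, 0, 0, 0, 0]]}}

```text
clock: 22.15
position: [655.1, 101.8, 234.1]
eef_rot: [[0.001, 1.0, -0.0], [1.0, -0.001, -0.0], [-0.0, -0.0, -1.0]]
ft_force: [0.0, -0.6, -1.4]
opening: 0.167
gripper_force: 30.0
```

```bash
python3 -c "
from h import *
plan([656.2,111.8,130],90)"
```

```text
t22.1 p [655.1 101.8 234.1] yaw 89.96 op 0.167 g 30.0 F [ 0.  -0.6 -1.4] | shift [ 10.    1.1 104.1] turn -0.001 rows 3 per row [ 3.3  0.4 34.7] -0.000 j [-1. 15. 86. -0. 80. -1.]
```

Call:
{"op": "move_arm", "data": {"moves": [[0, 5, 0.5, 20, 0], [0, 10, 1.1, 60, 0], [0, 10, 1.1, 95, 0], [0, 10, 1.1, 107, 0], [0, 10, 1.1, 107, 0]]}}

```text
clock: 22.65
position: [655.0, 112.4, 125.2]
eef_rot: [[-0.0, 1.0, -0.004], [1.0, 0.0, -0.0], [-0.0, -0.004, -1.0]]
ft_force: [0.0, 0.1, -2.2]
opening: 0.17
gripper_force: 30.0
```

Call:
{"op": "move_arm", "data": {"moves": [[0, 0, 0, 0, 0], [0, 0, 0, 0, 0], [0, 0, 0, 0, 0], [0, 0, 0, 0, 0], [0, 0, 0, 0, 0]]}}

```text
clock: 23.15
position: [656.7, 113.0, 127.9]
eef_rot: [[-0.001, 1.0, 0.001], [1.0, 0.001, -0.0], [-0.0, 0.001, -1.0]]
ft_force: [0.4, -1.4, -1.9]
opening: 0.166
gripper_force: 30.0
```

```bash
python3 -c "
from h import *
plan([656.2,111.8,120],90)
snap('h')
b=cv2.imread('pics/h_side.png')[180:270,280:380]
cv2.imwrite('pics/h_s.png',np.clip(cv2.resize(b,None,fx=6,fy=6,interpolation=cv2.INTER_CUBIC)*2.0,0,255).astype(np.uint8))
print((proj('side',[(656.2,113.1,45),(656.2,113.1,53),(656.2,113.1,80)])-[280,180]+.5)*6-.5)
"
```

```text
t23.1 p [656.7 113.  127.9] yaw 90.06 op 0.166 g 30.0 F [ 0.4 -1.4 -1.9] | shift [-1.2 -0.5  7.9] turn 0.001 rows 1 per row [-1.2 -0.5  7.9] 0.001 j [ 0. 20. 90. -0. 70. -0.]
[[263.19166794 175.49523745]
 [263.33147596 161.74358852]
 [263.80880767 114.69540282]]
```

View pics/h_s.png

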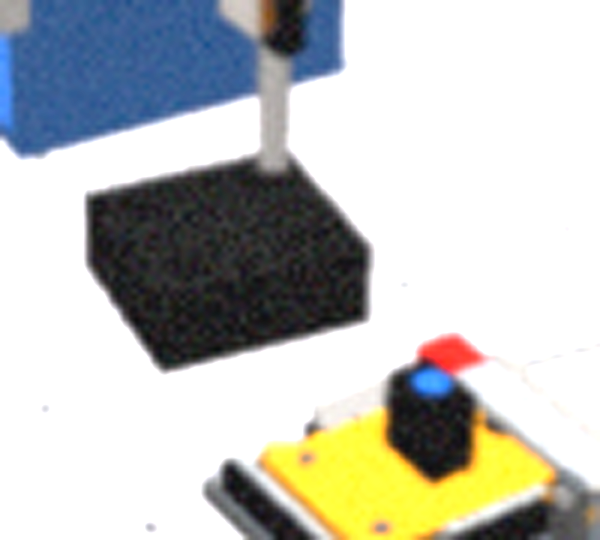

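The picture shows the post's foot just above the holder at (273,170), while the predicted socket column is 263. I'll measure that numerically.

Run:
```python
from sil import *
np.set_printoptions(precision=2,suppress=True)
i=cv2.imread("pics/h_side.png").astype(float);r=slice(190,208)
# post: R-B relatively grey & bright vs blue/white; print row profiles
for y in (192,196,200,204,207):print(y,i[y,318:334].astype(int).sum(1)//3,"B-R",(i[y,318:334,0]-i[y,318:334,2]).astype(int))
print(proj("side",[(656.7,113,z) for z in(110,90,75,60,53)]))
h=[620.4,90,np.radians(-7.4)]
print("holder top corners px(h_s)",(proj("side",box3(h,110,100,45,45))[::2]-[280,180]+.5)*6-.5)
```

```text
192 [49 49 51 53 63 78 87 86 87 79 65 50 57 59 65 73] B-R [45 44 49 44 28  6 -2 -3 -4  1 19 45 44 39 35 27]
196 [ 70  87 109 122 132 100  89  88  86  90 131 174 178 179 179 180] B-R [32 24 21 13  5  0 -5 -3 -4  0 -1 -1  1  2  0  2]
200 [177 179 179 177 161 109  88  89  87  93 134 178 179 180 180 178] B-R [ 1  2 -1  2  0 -3 -6 -4 -4  1  0  1  1  1  1  2]
204 [181 182 177 176 155 110  91  85  87 100 139 172 179 183 186 183] B-R [ 2  1  1  0  0 -1 -4 -5 -3 -1  1  1  2  3  1  2]
207 [ 51  41  33  27  40  65  85  83  83  72  43  65 113 157 175 177] B-R [ 1 -2 -1  1  1 -4 -2 -3 -4 -3  2 -1  3  0  1  1]
[[323.81 189.76]
 [323.74 195.72]
 [323.7  200.13]
 [323.65 204.49]
 [323.63 206.51]]
holder top corners px(h_s) [[158.24 295.74]
 [ 82.02 190.15]
 [372.34 244.4 ]
 [285.73 144.82]]
```

Run:
```python
from sil import *
np.set_printoptions(precision=2,suppress=True)
b=(285,195,345,245);g=cv2.imread("pics/b_side.png").max(2)[b[1]:b[3],b[0]:b[2]].astype(float)
print("bg",np.percentile(g,[5,30,70,95]))
D=np.clip((110-g)/(110-35),0,1)
D[:, :]=D
lab=cv2.connectedComponents((D>.5).astype(np.uint8))[1];k=lab[220-b[1],318-b[0]];keep=cv2.dilate((lab==k).astype(np.uint8),np.ones((3,3)));D=D*keep
def cost(v):
    p=[620.4,90,np.radians(v[2])]
    x=hullmask("side",box3(p,110,100,0,45),b);M=np.float32([[1,0,v[0]],[0,1,v[1]]]);x=cv2.warpAffine(x,M,(x.shape[1],x.shape[0]))
    return ((x-D)**2).sum()
for y in(-7.4,-8.5):
    r=minimize(lambda v:cost([v[0],v[1],y]),[0.5,0.5],method="Nelder-Mead",options=dict(initial_simplex=[[0,0],[2,0],[0,2]]));print(y,r.x,r.fun)
r=minimize(cost,[.5,.5,-8],method="Nelder-Mead",options=dict(initial_simplex=[[0,0,-8],[2,0,-8],[0,2,-8],[0,0,-5]]));print(r.x,r.fun)
# top yaw check with tighter thresholds
b=(282,175,334,232);g=cv2.imread("pics/a_top.png").max(2)
for thr in((30,90),(35,110),(40,130)):
    print(thr,darkfit([("top","pics/a_top.png",b)],[620,90,-.14],(110,100,0,45),False,thr))
```

```text
bg [ 15.  25. 179. 184.]
-7.4 [0.26 0.31] 41.08246514681853
-8.5 [0.22 0.3 ] 40.51888421272298
[-0.25  0.28 -8.68] 39.086791075022234
(30, 90) (array([620.12,  90.34]), np.float64(-7.077255987196991), np.float64(32.55184256055363))
(35, 110) (array([620.21,  90.17]), np.float64(-6.967853158324615), np.float64(16.4414677431757))
(40, 130) (array([620.42,  90.15]), np.float64(-7.273741508882406), np.float64(8.204811824511939))
```

Call:
{"op": "move_arm", "data": {"moves": [[0, -1, -1.9, 0, 0], [0, -1, -1.9, 3, 0], [0, -1, -1.9, 6, 0], [0, -1, -1.9, 8, 0], [0, -1, -1.9, 8, 0]]}}

```text
clock: 23.75
position: [654.4, 112.0, 119.4]
eef_rot: [[-0.001, 1.0, -0.0], [1.0, 0.001, -0.0], [-0.0, -0.0, -1.0]]
ft_force: [-2.0, 0.5, -0.0]
opening: 0.169
gripper_force: 30.0
```

Call:
{"op": "move_arm", "data": {"moves": [[0, 0, 0, 1, 0], [0, 0, 0, 2, 0], [0, 0, 0, 3, 0], [0, 0, 0, 3, 0], [0, 0, 0, 3, 0]]}}

```text
clock: 24.25
position: [654.7, 112.1, 119.1]
eef_rot: [[-0.001, 1.0, -0.0], [1.0, 0.001, -0.0], [-0.0, -0.0, -1.0]]
ft_force: [-5.5, 0.7, 12.3]
opening: 0.169
gripper_force: 30.0
```

```bash
python3 -c "
from h import *
plan([655,111.8,110],90);print(manip.read_state()['wrist_torque'])
"
```

```text
t24.2 p [654.7 112.1 119.1] yaw 90.07 op 0.169 g 30.0 F [-5.5  0.7 12.3] | shift [-0.3  0.3  9.1] turn 0.001 rows 1 per row [-0.3  0.3  9.1] 0.001 j [-0. 21. 91. -0. 69. -0.]
[-0.12905927  1.57506006 -0.06084486]
```

Call:
{"op": "move_arm", "data": {"moves": [[0, 0, 0, -1, 0], [0, 0, -0.8, -1, 0], [0, 0, -1.6, -1, 0], [0, 0, -2.4, -1, 0], [0, 0, -2.4, 0, 0]]}}

```text
clock: 24.75
position: [654.1, 112.0, 119.1]
eef_rot: [[-0.001, 1.0, 0.005], [1.0, 0.001, -0.0], [-0.0, 0.005, -1.0]]
ft_force: [-2.1, 0.8, 13.2]
opening: 0.172
gripper_force: 30.0
```

Call:
{"op": "move_arm", "data": {"moves": [[0, 0, 0, 0, 0], [0, 0, 0, 0, 0], [0, 0, 0, 0, 0]]}}

```text
clock: 25.05
position: [654.0, 112.0, 119.2]
eef_rot: [[-0.001, 1.0, 0.005], [1.0, 0.001, -0.0], [-0.0, 0.005, -1.0]]
ft_force: [-1.3, 0.7, 8.4]
opening: 0.166
gripper_force: 30.0
```

Call:
{"op": "move_arm", "data": {"moves": [[0, 0, 0, -4, 0], [0, 0, 0, -4, 0], [0, 0, 0, -4, 0], [0, 0, 0, -4, 0]]}}

```text
clock: 25.45
position: [651.6, 112.0, 119.4]
eef_rot: [[-0.001, 1.0, -0.001], [1.0, 0.001, 0.0], [0.0, -0.001, -1.0]]
ft_force: [0.8, -0.1, -1.3]
opening: 0.17
gripper_force: 30.0
```

Call:
{"op": "move_arm", "data": {"moves": [[0, 0, 0, 2, 0], [0, 0, 0, 4, 0], [0, 0, 0, 5, 0], [0, 0, 0, 5, 0], [0, 0, 0, 5, 0]]}}

```text
clock: 25.95
position: [652.2, 112.1, 119.0]
eef_rot: [[-0.001, 1.0, -0.001], [1.0, 0.001, -0.0], [-0.0, -0.001, -1.0]]
ft_force: [-7.6, -0.4, 17.2]
opening: 0.166
gripper_force: 30.0
```

Run:
```python
from sil import *
np.set_printoptions(precision=2,suppress=True,linewidth=200)
fs=[manip.grab_frame("side")["color"].astype(float) for _ in range(6)];i=np.mean(fs,0).mean(2)
p=manip.read_state()["position"];print(p)
print(i[200:216,315:334].astype(int))
print("foot ctr/rims pred (x,y of TCP):",proj("side",[(p[0],p[1],45),(p[0],p[1]-8,45),(p[0]-8,p[1],60),(p[0]+8,p[1],60)]))
print("socket A pred",proj("side",[(656,113,45)]))
```

```text
[652.17 112.15 119.06]
[[181 181 180 179 178 176 156  98  88  87  86 100 143 178 181 179 178 178 179]
 [181 180 180 180 180 177 156  96  88  88  84  99 142 178 182 182 180 178 178]
 [181 181 180 181 180 178 156  98  88  87  86  97 140 177 182 183 183 180 179]
 [181 181 180 181 180 179 158  98  88  87  84  95 136 172 180 182 182 182 181]
 [180 181 182 181 178 174 155  97  88  86  83  80 102 145 173 179 182 183 183]
 [178 177 176 175 163 137 121  90  88  85  82  69  59  97 145 173 178 181 184]
 [151 135 130 117 105  77  76  86  88  86  82  68  40  54 105 154 173 178 180]
 [ 91  73  66  48  41  34  55  84  88  87  81  67  34  30  64 114 155 175 178]
 [ 36  31  27  24  23  26  53  82  87  85  81  67  34  24  33  71 126 168 176]
 [ 21  21  19  23  22  20  52  83  87  85  80  66  32  22  20  38  82 136 170]
 [ 22  20  23  21  22  24  41  70  84  83  76  57  29  20  22  22  43  90 142]
 [ 20  17  19  21  20  24  30  45  61  64  56  38  22  25  23  21  28  50  96]
 [ 24  20  21  21  21  21  21  26  34  37  34  24  21  20  21  23  23  28  52]
 [ 19  21  20  18  22  21  22  22  21  22  23  21  23  21  22  20  17  24  28]
 [ 21  23  19  22  22  23  21  19  19  21  22  20  23  22  24  22  20  21  23]
 [ 22  20  24  22  20  21  24  22  17  18  20  20  17  21  24  22  23  25  21]]
foot ctr/rims pred (x,y of TCP): [[322.46 209.34]
 [323.86 210.57]
 [320.17 205.74]
 [324.8  204.31]]
socket A pred [[323.41 208.87]]
```

Call:
{"op": "move_arm", "data": {"moves": [[0, 0, 0, -5, 0], [0, 2, 1, -5, 0], [0, 4.6, 2.8, -5, 0], [0, 4.6, 2.8, -5, 0], [0, 4.6, 2.8, -5, 0]]}}

```text
clock: 26.75
position: [654.5, 116.7, 119.4]
eef_rot: [[-0.001, 1.0, -0.001], [1.0, 0.001, -0.0], [-0.0, -0.001, -1.0]]
ft_force: [0.8, -1.0, -1.8]
opening: 0.17
gripper_force: 30.0
```

Call:
{"op": "move_arm", "data": {"moves": [[0, 0, 0, 2, 0], [0, 0, 0, 4, 0], [0, 0, 0, 6, 0], [0, 0, 0, 7, 0], [0, 0, 0, 7, 0]]}}

```text
clock: 27.25
position: [654.9, 117.2, 113.1]
eef_rot: [[-0.001, 1.0, 0.0], [1.0, 0.001, 0.001], [0.001, 0.0, -1.0]]
ft_force: [0.4, 2.8, -2.1]
opening: 0.168
gripper_force: 30.0
```

```bash
python3 -c "
from h import *
plan([655,111.8,110],90);print(manip.read_state()['wrist_torque'])
"
```

```text
t27.2 p [654.9 117.2 113.1] yaw 90.05 op 0.168 g 30.0 F [ 0.4  2.8 -2.1] | shift [-5.4  0.1  3.1] turn 0.001 rows 1 per row [-5.4  0.1  3.1] 0.001 j [ 0. 21. 91.  0. 68.  0.]
[ 9.42441565e-01 -2.36718599e-01 -2.39417045e-04]
```

The foot has dropped into the socket. I'll lower it the rest of the way.

Call:
{"op": "move_arm", "data": {"moves": [[0, 0.6, 0, 4, 0], [0, 0.6, 0, 9, 0], [0, 0.6, 0, 14, 0], [0, 0.6, 0, 19, 0], [0, 0.6, 0, 23, 0]]}}

```text
clock: 27.75
position: [654.9, 117.4, 89.8]
eef_rot: [[-0.001, 1.0, 0.0], [1.0, 0.001, 0.001], [0.001, 0.0, -1.0]]
ft_force: [0.5, 5.3, 0.6]
opening: 0.169
gripper_force: 30.0
```

Call:
{"op": "move_arm", "data": {"moves": [[0, 0, 0, 2, 0], [0, 0, 0, 4, 0], [0, 0, 0, 5, 0], [0, 0, 0, 6, 0], [0, 0, 0, 6, 0]]}}

```text
clock: 28.25
position: [654.9, 117.4, 84.4]
eef_rot: [[-0.001, 1.0, 0.0], [1.0, 0.001, 0.0], [0.0, 0.0, -1.0]]
ft_force: [-0.5, 4.8, 1.0]
opening: 0.168
gripper_force: 30.0
```

```bash
python3 -c "
from h import *
plan([655,111.8,84.4],90);print(manip.read_state()['wrist_torque'])
"
```

```text
t28.2 p [654.9 117.4  84.4] yaw 90.06 op 0.168 g 30.0 F [-0.5  4.8  1. ] | shift [-5.6  0.  -0. ] turn 0.001 rows 1 per row [-5.6  0.  -0. ] 0.001 j [ 0. 23. 91.  0. 66.  0.]
[ 1.22222109 -0.10243148  0.01263182]
```

Call:
{"op": "move_arm", "data": {"moves": [[0, 0, 0, 1, 0], [0, 0, 0, 1, 0], [0.4, 0, 0, 0, 0], [0.4, 0, 0, 0, 0], [0.4, 0, 0, 0, 0]]}}

```text
clock: 28.75
position: [654.8, 116.3, 83.9]
eef_rot: [[-0.001, 1.0, -0.0], [1.0, 0.001, -0.001], [-0.001, -0.0, -1.0]]
ft_force: [-0.2, -1.0, -0.9]
opening: 0.38
gripper_force: 0.0
```

Call:
{"op": "move_arm", "data": {"moves": [[0.4, 0, 0, -30, 0], [0.4, 0, 0, -75, 0], [0.4, 0, 0, -120, 0], [0.4, 0, 0, -160, 0], [0.45, -30, -10, -160, 0]]}}

```text
clock: 29.25
position: [648.6, 88.4, 252.3]
eef_rot: [[-0.004, 1.0, 0.013], [1.0, 0.004, -0.001], [-0.001, 0.013, -1.0]]
ft_force: [1.0, -1.0, 0.5]
opening: 0.439
gripper_force: 0.0
```

```bash
python3 -c "
from h import *
plan([517.8,-362,240],97)"
```

```text
t29.2 p [648.6  88.4 252.3] yaw 90.26 op 0.439 g 0.0 F [ 1.  -1.   0.5] | shift [-449.8 -133.    10.9] turn -0.118 rows 10 per row [-45.  -13.3   1.1] -0.012 j [-2. 12. 86. -0. 81. -2.]
```

Call:
{"op": "move_arm", "data": {"moves": [[0.45, -45, -13, 0, -0.012], [0.45, -90, -26, 0, -0.024], [0.45, -135, -39, 0, -0.036], [0.45, -180, -52, 0, -0.048], [0.45, -225, -65, 0, -0.06]]}}

```text
clock: 29.75
position: [579.0, -140.1, 244.1]
eef_rot: [[-0.061, 0.998, -0.0], [0.998, 0.061, -0.001], [-0.001, -0.001, -1.0]]
ft_force: [1.2, 0.5, -0.7]
opening: 0.45
gripper_force: 0.0
```

```bash
python3 -c "
from h import *
plan([517.8,-362,240],97)"
```

```text
t29.8 p [ 579.  -140.1  244.1] yaw 93.52 op 0.450 g 0.0 F [ 1.2  0.5 -0.7] | shift [-217.8  -74.7    4.4] turn -0.061 rows 5 per row [-43.6 -14.9   0.9] -0.012 j [-24.   5.  95.  -0.  80. -28.]
```

Call:
{"op": "move_arm", "data": {"moves": [[0.45, -44, -15, 0, -0.012], [0.45, -88, -30, 0, -0.024], [0.45, -132, -45, 0, -0.036], [0.45, -176, -60, 0, -0.048], [0.45, -214, -74, 0, -0.06]]}}

```text
clock: 30.25
position: [517.9, -358.6, 244.0]
eef_rot: [[-0.12, 0.993, -0.001], [0.993, 0.12, -0.001], [-0.001, -0.001, -1.0]]
ft_force: [1.0, 0.5, -0.3]
opening: 0.452
gripper_force: 0.0
```

Call:
{"op": "move_arm", "data": {"moves": [[0.45, 0, 0, 0, 0], [0.45, 0, 0, 0, 0], [0.45, 0, 0, 0, 0], [0.45, 0, 0, 0, 0], [0.45, 0, 0, 0, 0]]}}

```text
clock: 30.75
position: [519.8, -354.9, 244.4]
eef_rot: [[-0.122, 0.992, 0.0], [0.992, 0.122, -0.0], [-0.0, 0.0, -1.0]]
ft_force: [0.6, -0.8, -0.1]
opening: 0.447
gripper_force: 0.0
```

```bash
python3 -c "
from h import *
plan([517.8,-362,84],97)"
```

```text
t30.8 p [ 519.8 -354.9  244.4] yaw 97.03 op 0.447 g 0.0 F [ 0.6 -0.8 -0.1] | shift [ -6.7  -2.8 160.4] turn 0.000 rows 4 per row [-1.7 -0.7 40.1] 0.000 j [-45.  10.  90.  -0.  80. -52.]
```

Call:
{"op": "move_arm", "data": {"moves": [[0.45, -4, -1.5, 40, 0], [0.45, -6.7, -2.8, 85, 0], [0.45, -6.7, -2.8, 125, 0], [0.45, -6.7, -2.8, 152, 0], [0.45, -6.7, -2.8, 160, 0]]}}

```text
clock: 31.25
position: [515.7, -360.5, 80.4]
eef_rot: [[-0.122, 0.993, -0.005], [0.993, 0.122, 0.005], [0.005, -0.004, -1.0]]
ft_force: [-0.2, -0.3, -0.6]
opening: 0.449
gripper_force: 0.0
```

Call:
{"op": "move_arm", "data": {"moves": [[0.45, 0, 0, 0, 0], [0.45, 0, 0, 0, 0], [0.45, 0, 0, 0, 0], [0, 0, 0, 0, 0], [0, 0, 0, 0, 0]]}}

```text
clock: 31.75
position: [517.8, -363.5, 85.4]
eef_rot: [[-0.121, 0.993, 0.001], [0.993, 0.121, -0.001], [-0.001, 0.001, -1.0]]
ft_force: [0.2, 0.5, 0.4]
opening: 0.317
gripper_force: 0.0
```

Call:
{"op": "move_arm", "data": {"moves": [[0, 0, 0, 0, 0], [0, 0, 0, 0, 0], [0, 0, 0, 0, 0], [0, 0, 0, 0, 0]]}}

```text
clock: 32.15
position: [517.4, -363.1, 84.5]
eef_rot: [[-0.121, 0.993, 0.0], [0.993, 0.121, -0.0], [-0.0, 0.0, -1.0]]
ft_force: [-0.4, 0.5, 1.3]
opening: 0.166
gripper_force: 30.0
```

Call:
{"op": "move_arm", "data": {"moves": [[0, 0, 0, -30, 0], [0, 0, 0, -75, 0], [0, 0, 0, -120, 0], [0, 0, 0, -150, 0], [0, 0, 0, -150, 0]]}}

```text
clock: 32.65
position: [519.2, -364.9, 239.8]
eef_rot: [[-0.121, 0.993, 0.007], [0.993, 0.121, -0.007], [-0.008, 0.006, -1.0]]
ft_force: [0.6, -0.3, -1.2]
opening: 0.17
gripper_force: 30.0
```

```bash
python3 -c "
from h import *
plan([591.7,121.5,230],90)"
```

```text
t32.6 p [ 519.2 -364.9  239.8] yaw 96.94 op 0.170 g 30.0 F [ 0.6 -0.3 -1.2] | shift [474.1 130.6   7. ] turn 0.121 rows 11 per row [43.1 11.9  0.6] 0.011 j [-45.  10.  90.  -0.  79. -52.]
```

Call:
{"op": "move_arm", "data": {"moves": [[0, 40, 10, 0, 0.011], [0, 82, 22, 0, 0.022], [0, 125, 34, 0, 0.033], [0, 168, 46, 0, 0.044], [0, 211, 58, 0, 0.055]]}}

```text
clock: 33.15
position: [548.2, -144.3, 231.3]
eef_rot: [[-0.065, 0.998, -0.004], [0.998, 0.065, 0.002], [0.002, -0.004, -1.0]]
ft_force: [0.9, 1.0, -2.0]
opening: 0.171
gripper_force: 30.0
```

```bash
python3 -c "
from h import *
plan([591.7,121.5,230],90)"
```

```text
t33.1 p [ 548.2 -144.3  231.3] yaw 93.73 op 0.171 g 30.0 F [ 0.9  1.  -2. ] | shift [262.4  60.7   1.7] turn 0.065 rows 6 per row [43.7 10.1  0.3] 0.011 j [-26.   2. 100.   0.  78. -30.]
```

Call:
{"op": "move_arm", "data": {"moves": [[0, 44, 10, 0, 0.013], [0, 88, 20, 0, 0.026], [0, 132, 30, 0, 0.039], [0, 176, 40, 0, 0.052], [0, 220, 50, 0, 0.065]]}}

```text
clock: 33.65
position: [583.5, 78.2, 231.3]
eef_rot: [[-0.0, 1.0, -0.004], [1.0, 0.0, 0.0], [0.0, -0.004, -1.0]]
ft_force: [0.8, -0.2, -1.9]
opening: 0.169
gripper_force: 30.0
```

Call:
{"op": "move_arm", "data": {"moves": [[0, 20, 5, 0, 0], [0, 35, 9, 0, 0], [0, 35, 9, 0, 0], [0, 35, 9, 0, 0], [0, 35, 9, 0, 0]]}}

```text
clock: 34.15
position: [593.6, 110.0, 233.8]
eef_rot: [[0.001, 1.0, -0.001], [1.0, -0.001, -0.0], [-0.0, -0.001, -1.0]]
ft_force: [0.6, -0.6, -2.2]
opening: 0.175
gripper_force: 30.0
```

```bash
python3 -c "
from h import *
plan([591.7,121.5,121],90)"
```

```text
t34.1 p [593.6 110.  233.8] yaw 89.97 op 0.175 g 30.0 F [ 0.6 -0.6 -2.2] | shift [ 11.5  -1.8 112.8] turn -0.001 rows 3 per row [ 3.8 -0.6 37.6] -0.000 j [-0.  7. 95. -0. 79. -0.]
```

Call:
{"op": "move_arm", "data": {"moves": [[0, 6, -1, 25, 0], [0, 11, -1.8, 65, 0], [0, 11, -1.8, 100, 0], [0, 11, -1.8, 110, 0], [0, 11, -1.8, 110, 0]]}}

```text
clock: 34.65
position: [590.9, 121.4, 122.8]
eef_rot: [[0.0, 1.0, -0.003], [1.0, -0.0, -0.0], [-0.0, -0.003, -1.0]]
ft_force: [0.2, -0.2, -1.4]
opening: 0.167
gripper_force: 30.0
```

Call:
{"op": "move_arm", "data": {"moves": [[0, 0, 0, 0, 0], [0, 0, 0, 0, 0], [0, 0, 0, 0, 0], [0, 0, 0, 0, 0], [0, 0, 0, 0, 0]]}}

```text
clock: 35.15
position: [592.3, 122.3, 124.9]
eef_rot: [[-0.001, 1.0, 0.001], [1.0, 0.001, 0.0], [0.0, 0.001, -1.0]]
ft_force: [-1.3, -0.0, -1.7]
opening: 0.169
gripper_force: 30.0
```

```bash
cat > foot.py <<'E'
from sil import *
import sys
def foot(sock,dz=74.4):
    "model-fit of the held post's foot in the side view: offset of post axis from TCP, by matching column edges and bottom rim"
    i=np.mean([manip.grab_frame("side")["color"].astype(float) for _ in range(5)],0).mean(2)
    p=np.array(manip.read_state()["position"]);z=p[2]-dz
    th=np.linspace(0,2*np.pi,24,endpoint=False);ring=lambda x,y,r,zz:[(x+r*np.cos(t),y+r*np.sin(t),zz) for t in th]
    c=proj("side",[(p[0],p[1],z+4)])[0].round().astype(int);b=(c[0]-9,c[1]-6,c[0]+10,c[1]+9)
    im=i[b[1]:b[3],b[0]:b[2]]
    def cost(v):
        m=hullmask("side",ring(*v[:2],6.5,z)+ring(*v[:2],8,z+2)+ring(*v[:2],8,z+40),b)
        bg=i_bg
        return (((1-m)*bg+m*87-im)**2).sum()
    i_bg=cv2.imread("pics/d_side.png").astype(float).mean(2)[b[1]:b[3],b[0]:b[2]]
    best=min((minimize(cost,[p[0]+a,p[1]+d],method="Nelder-Mead") for a in(-3,3) for d in(-4,4)),key=lambda r:r.fun)
    print("TCP",p.round(1),"foot-TCP",(best.x-p[:2]).round(2),"cost",round(best.fun),"sock-foot",(np.array(sock)-best.x).round(2))
foot([float(a) for a in sys.argv[1:3]])
E
python3 foot.py 591.7 121.5
```

```text
TCP [591.9 122.3 124.2] foot-TCP [ 1.74 -0.36] cost 15405 sock-foot [-1.97 -0.43]
```

Call:
{"op": "move_arm", "data": {"moves": [[0, -0.4, -0.7, 2, 0], [0, -0.4, -0.7, 5, 0], [0, -0.4, -0.7, 8, 0], [0, -0.4, -0.7, 10, 0], [0, -0.4, -0.7, 10, 0]]}}

```text
clock: 35.9
position: [590.9, 121.9, 113.7]
eef_rot: [[-0.001, 1.0, -0.001], [1.0, 0.001, -0.0], [-0.0, -0.001, -1.0]]
ft_force: [0.7, 1.1, -2.0]
opening: 0.166
gripper_force: 30.0
```

Call:
{"op": "move_arm", "data": {"moves": [[0, 0, 0, 0, 0], [0, 0, 0, 0, 0]]}}

```text
clock: 36.1
position: [591.4, 121.9, 114.4]
eef_rot: [[-0.001, 1.0, 0.0], [1.0, 0.001, 0.0], [0.0, 0.0, -1.0]]
ft_force: [0.1, -0.1, -2.1]
opening: 0.167
gripper_force: 30.0
```

In at the first try. Lowering it home (to z = 84.4), releasing, rising.

Call:
{"op": "move_arm", "data": {"moves": [[0, 0, 0, 6, 0], [0, 0, 0, 12, 0], [0, 0, 0, 18, 0], [0, 0, 0, 24, 0], [0, 0, 0, 28, 0]]}}

```text
clock: 36.6
position: [590.9, 121.9, 85.2]
eef_rot: [[-0.001, 1.0, -0.001], [1.0, 0.001, -0.0], [-0.0, -0.001, -1.0]]
ft_force: [-1.4, 0.1, -2.4]
opening: 0.171
gripper_force: 30.0
```

Call:
{"op": "move_arm", "data": {"moves": [[0, 0, 0, 1, 0], [0, 0, 0, 2, 0], [0, 0, 0, 3, 0], [0, 0, 0, 3, 0], [0, 0, 0, 3, 0]]}}

```text
clock: 37.1
position: [591.3, 121.9, 84.5]
eef_rot: [[-0.001, 1.0, -0.0], [1.0, 0.001, -0.0], [-0.0, -0.0, -1.0]]
ft_force: [-3.1, 0.3, 5.5]
opening: 0.171
gripper_force: 30.0
```

```bash
python3 -c "
from h import *
plan([591.4,121.9,84.4],90)"
```

```text
t37.1 p [591.3 121.9  84.5] yaw 90.07 op 0.171 g 30.0 F [-3.1  0.3  5.5] | shift [0.  0.1 0.1] turn 0.001 rows 1 per row [0.  0.1 0.1] 0.001 j [  1.  16. 101.  -0.  64.   1.]
```

Call:
{"op": "move_arm", "data": {"moves": [[0.35, 0, 0, 0, 0], [0.35, 0, 0, 0, 0], [0.35, 0, 0, 0, 0], [0.35, 0, 0, -30, 0], [0.35, 0, 0, -75, 0]]}}

```text
clock: 37.6
position: [588.9, 121.7, 155.7]
eef_rot: [[-0.001, 1.0, -0.007], [1.0, 0.001, -0.0], [-0.0, -0.007, -1.0]]
ft_force: [1.0, -0.3, 0.4]
opening: 0.348
gripper_force: 0.0
```

Call:
{"op": "move_arm", "data": {"moves": [[0.45, 0, 0, -45, 0], [0.45, 0, 0, -85, 0], [0.45, -40, -12, -85, 0], [0.45, -84, -25, -85, 0], [0.45, -128, -38, -85, 0]]}}

```text
clock: 38.1
position: [553.1, -7.2, 243.7]
eef_rot: [[-0.002, 1.0, 0.001], [1.0, 0.002, -0.0], [-0.0, 0.001, -1.0]]
ft_force: [0.7, -1.3, -0.5]
opening: 0.449
gripper_force: 0.0
```

```bash
python3 -c "
from h import *
plan([453.6,-357.8,240],91.5)"
```

```text
t38.1 p [553.1  -7.2 243.7] yaw 90.14 op 0.449 g 0.0 F [ 0.7 -1.3 -0.5] | shift [-350.3 -100.3    3.7] turn -0.024 rows 8 per row [-43.8 -12.5   0.5] -0.003 j [-12.  -1. 101.  -0.  79. -13.]
```

Call:
{"op": "move_arm", "data": {"moves": [[0.45, -44, -13, 0, -0.005], [0.45, -88, -26, 0, -0.01], [0.45, -132, -39, 0, -0.015], [0.45, -176, -50, 0, -0.02], [0.45, -220, -63, 0, -0.024]]}}

```text
clock: 38.6
position: [490.0, -228.0, 243.5]
eef_rot: [[-0.025, 1.0, 0.001], [1.0, 0.025, -0.001], [-0.001, 0.001, -1.0]]
ft_force: [0.6, 0.2, -0.8]
opening: 0.448
gripper_force: 0.0
```

Call:
{"op": "move_arm", "data": {"moves": [[0.45, -44, -12, 0, 0], [0.45, -88, -25, 0, 0], [0.45, -122, -35, 0, 0], [0.45, -122, -35, 0, 0], [0.45, -122, -35, 0, 0]]}}

```text
clock: 39.1
position: [458.5, -349.3, 243.0]
eef_rot: [[-0.024, 1.0, -0.0], [1.0, 0.024, 0.001], [0.001, 0.0, -1.0]]
ft_force: [0.5, 0.5, 0.2]
opening: 0.45
gripper_force: 0.0
```

Call:
{"op": "move_arm", "data": {"moves": [[0.45, 0, 0, 0, 0], [0.45, 0, 0, 0, 0], [0.45, 0, 0, 0, 0]]}}

```text
clock: 39.4
position: [459.2, -348.0, 243.4]
eef_rot: [[-0.027, 1.0, 0.0], [1.0, 0.027, -0.0], [-0.0, 0.0, -1.0]]
ft_force: [0.1, -0.6, 0.4]
opening: 0.447
gripper_force: 0.0
```

```bash
python3 -c "
from h import *
plan([453.6,-357.8,84],91.5)"
```

```text
t39.4 p [ 459.2 -348.   243.4] yaw 91.53 op 0.447 g 0.0 F [ 0.1 -0.6  0.4] | shift [ -9.6  -5.9 159.4] turn 0.001 rows 4 per row [-2.4 -1.5 39.8] 0.000 j [-48.   2.  98.   0.  79. -50.]
```

Call:
{"op": "move_arm", "data": {"moves": [[0.45, -5, -3, 30, 0], [0.45, -9.2, -5.9, 75, 0], [0.45, -9.2, -5.9, 120, 0], [0.45, -9.2, -5.9, 150, 0], [0.45, -9.2, -5.9, 159, 0]]}}

```text
clock: 39.9
position: [451.4, -355.7, 80.4]
eef_rot: [[-0.026, 1.0, -0.004], [1.0, 0.026, 0.005], [0.005, -0.004, -1.0]]
ft_force: [-0.5, 1.1, -0.1]
opening: 0.45
gripper_force: 0.0
```

Call:
{"op": "move_arm", "data": {"moves": [[0.45, 0, 0, 0, 0], [0.45, 0, 0, 0, 0], [0.45, 0, 0, 0, 0], [0, 0, 0, 0, 0], [0, 0, 0, 0, 0]]}}

```text
clock: 40.4
position: [453.5, -359.0, 85.4]
eef_rot: [[-0.025, 1.0, 0.001], [1.0, 0.025, -0.002], [-0.002, 0.001, -1.0]]
ft_force: [-0.0, 0.4, -0.5]
opening: 0.316
gripper_force: 0.0
```

Call:
{"op": "move_arm", "data": {"moves": [[0, 0, 0, 0, 0], [0, 0, 0, 0, 0], [0, 0, 0, 0, 0], [0, 0, 0, 0, 0]]}}

```text
clock: 40.8
position: [453.1, -358.6, 84.5]
eef_rot: [[-0.025, 1.0, 0.0], [1.0, 0.025, -0.0], [-0.0, 0.0, -1.0]]
ft_force: [-0.4, -0.3, 2.0]
opening: 0.172
gripper_force: 30.0
```

Call:
{"op": "move_arm", "data": {"moves": [[0, 0, 0, -30, 0], [0, 0, 0, -75, 0], [0, 0, 0, -120, 0], [0, 0, 0, -150, 0], [0, 0, 0, -150, 0]]}}

```text
clock: 41.3
position: [454.7, -360.3, 239.4]
eef_rot: [[-0.025, 1.0, 0.006], [1.0, 0.025, -0.007], [-0.007, 0.006, -1.0]]
ft_force: [0.4, 0.1, -2.9]
opening: 0.17
gripper_force: 30.0
```

```bash
python3 -c "
from h import *
plan([648.6,58.8,230],90)"
```

```text
t41.3 p [ 454.7 -360.3  239.4] yaw 91.43 op 0.170 g 30.0 F [ 0.4  0.1 -2.9] | shift [414.2 204.2   7.6] turn 0.025 rows 10 per row [41.4 20.4  0.8] 0.003 j [-50.   3.  98.   0.  78. -51.]
```

Call:
{"op": "move_arm", "data": {"moves": [[0, 40, 13, 0, 0.003], [0, 82, 27, 0, 0.006], [0, 125, 41, 0, 0.01], [0, 168, 55, 0, 0.014], [0, 212, 70, 0, 0.018]]}}

```text
clock: 41.8
position: [516.7, -142.5, 231.4]
eef_rot: [[-0.006, 1.0, -0.004], [1.0, 0.006, 0.002], [0.002, -0.004, -1.0]]
ft_force: [1.0, -1.0, -2.2]
opening: 0.166
gripper_force: 30.0
```

Call:
{"op": "move_arm", "data": {"moves": [[0, 44, 14, 0, 0.003], [0, 88, 29, 0, 0.007], [0, 132, 43, 0, 0.007], [0, 175, 58, 0, 0.007], [0, 205, 68, 0, 0.007]]}}

```text
clock: 42.3
position: [583.3, 63.6, 231.2]
eef_rot: [[-0.002, 1.0, -0.004], [1.0, 0.002, 0.001], [0.001, -0.004, -1.0]]
ft_force: [0.5, -0.4, -1.9]
opening: 0.166
gripper_force: 30.0
```

Call:
{"op": "move_arm", "data": {"moves": [[0, 0, 0, 0, 0], [0, 0, 0, 0, 0], [0, 0, 0, 0, 0], [0, 0, 0, 0, 0]]}}

```text
clock: 42.7
position: [583.8, 59.5, 233.6]
eef_rot: [[0.002, 1.0, -0.001], [1.0, -0.002, -0.0], [-0.0, -0.001, -1.0]]
ft_force: [-0.7, -1.0, -2.3]
opening: 0.167
gripper_force: 30.0
```

```bash
python3 -c "
from h import *
plan([584.3,67.2,124],90)"
```

```text
t42.7 p [583.8  59.5 233.6] yaw 89.90 op 0.167 g 30.0 F [-0.7 -1.  -2.3] | shift [  7.7   0.6 109.6] turn -0.002 rows 3 per row [ 2.6  0.2 36.5] -0.001 j [-5.  4. 97. -0. 79. -5.]
```

Call:
{"op": "move_arm", "data": {"moves": [[0, 4, 0.5, 25, 0], [0, 7.4, 0.5, 65, 0], [0, 7.4, 0.5, 100, 0], [0, 7.4, 0.5, 109, 0], [0, 7.4, 0.5, 109, 0]]}}

```text
clock: 43.2
position: [583.7, 67.5, 123.9]
eef_rot: [[0.001, 1.0, -0.003], [1.0, -0.001, 0.0], [0.0, -0.003, -1.0]]
ft_force: [-1.1, 0.6, -2.0]
opening: 0.172
gripper_force: 30.0
```

Call:
{"op": "move_arm", "data": {"moves": [[0, 0, 0, 0, 0], [0, 0, 0, 0, 0], [0, 0, 0, 0, 0], [0, 0, 0, 0, 0], [0, 0, 0, 0, 0]]}}

```text
clock: 43.7
position: [585.0, 68.2, 125.8]
eef_rot: [[-0.0, 1.0, 0.001], [1.0, 0.0, -0.0], [-0.0, 0.001, -1.0]]
ft_force: [0.3, -0.4, -2.5]
opening: 0.17
gripper_force: 30.0
```

```bash
python3 foot.py 584.6 66.9
```

```text
TCP [584.7  68.2 125.2] foot-TCP [2.23 0.04] cost 47568 sock-foot [-2.36 -1.34]
```

Call:
{"op": "move_arm", "data": {"moves": [[0, -0.9, -0.5, 2, 0], [0, -0.9, -0.5, 5, 0], [0, -0.9, -0.5, 8, 0], [0, -0.9, -0.5, 11, 0], [0, -0.9, -0.5, 11, 0]]}}

```text
clock: 44.45
position: [583.8, 67.3, 113.5]
eef_rot: [[0.0, 1.0, -0.001], [1.0, -0.0, 0.0], [0.0, -0.001, -1.0]]
ft_force: [-0.2, -0.1, -1.4]
opening: 0.166
gripper_force: 30.0
```

Call:
{"op": "move_arm", "data": {"moves": [[0, 0, 0, 0, 0], [0, 0, 0, 0, 0]]}}

```text
clock: 44.65
position: [584.4, 67.3, 114.4]
eef_rot: [[-0.0, 1.0, 0.0], [1.0, 0.0, 0.0], [0.0, 0.0, -1.0]]
ft_force: [0.3, -0.1, -2.4]
opening: 0.169
gripper_force: 30.0
```

In. Lower home, release, rise.

Call:
{"op": "move_arm", "data": {"moves": [[0, 0, 0, 6, 0], [0, 0, 0, 12, 0], [0, 0, 0, 18, 0], [0, 0, 0, 24, 0], [0, 0, 0, 28, 0]]}}

```text
clock: 45.15
position: [583.8, 67.3, 85.3]
eef_rot: [[-0.0, 1.0, -0.001], [1.0, 0.0, 0.0], [0.0, -0.001, -1.0]]
ft_force: [0.1, 0.5, -1.8]
opening: 0.17
gripper_force: 30.0
```

Call:
{"op": "move_arm", "data": {"moves": [[0, 0, 0, 1, 0], [0, 0, 0, 2, 0], [0, 0, 0, 3, 0], [0, 0, 0, 3, 0], [0, 0, 0, 3, 0]]}}

```text
clock: 45.65
position: [584.3, 67.3, 84.6]
eef_rot: [[-0.0, 1.0, -0.001], [1.0, 0.0, -0.0], [-0.0, -0.001, -1.0]]
ft_force: [-3.4, 0.2, 5.6]
opening: 0.169
gripper_force: 30.0
```

Call:
{"op": "move_arm", "data": {"moves": [[0.35, 0, 0, 0, 0], [0.35, 0, 0, 0, 0], [0.35, 0, 0, 0, 0], [0.35, 0, 0, -30, 0], [0.35, 0, 0, -75, 0]]}}

```text
clock: 46.15
position: [581.9, 67.3, 155.8]
eef_rot: [[0.0, 1.0, -0.007], [1.0, -0.0, 0.001], [0.001, -0.007, -1.0]]
ft_force: [1.1, -0.8, -0.0]
opening: 0.351
gripper_force: 0.0
```

Call:
{"op": "move_arm", "data": {"moves": [[0.2, 0, 0, -40, 0], [0, -5, -20, -60, 0], [0, -10, -60, -60, 0], [0, -10, -100, -60, 0], [0, -10, -130, -60, 0]]}}

```text
clock: 46.65
position: [452.6, 57.2, 218.1]
eef_rot: [[0.0, 1.0, 0.0], [1.0, -0.0, -0.0], [-0.0, 0.0, -1.0]]
ft_force: [-0.3, 0.2, 0.4]
opening: 0.007
gripper_force: 0.0
```

```bash
python3 -c "
from h import *
plan([400,100,240],90)
snap('k')
a=cv2.imread('pics/k_top.png')[120:270,150:410];b=cv2.imread('pics/k_side.png')[150:300,240:400]
a=cv2.resize(a,(520,300),interpolation=cv2.INTER_CUBIC)
b=cv2.resize(b,(280,262),interpolation=cv2.INTER_CUBIC)
b=cv2.resize(cv2.imread('pics/k_side.png')[170:280,270:390],(600,550),interpolation=cv2.INTER_CUBIC)
cv2.imwrite('pics/k_s.png',np.clip(b*1.4,0,255).astype(np.uint8))
"
```

```text
t46.6 p [452.6  57.2 218.1] yaw 89.99 op 0.007 g 0.0 F [-0.3  0.2  0.4] | shift [ 42.8 -52.6 -21.9] turn -0.000 rows 2 per row [ 21.4 -26.3 -10.9] -0.000 j [ -7. -14. 116.   0.  78.  -7.]
```

View pics/k_s.png

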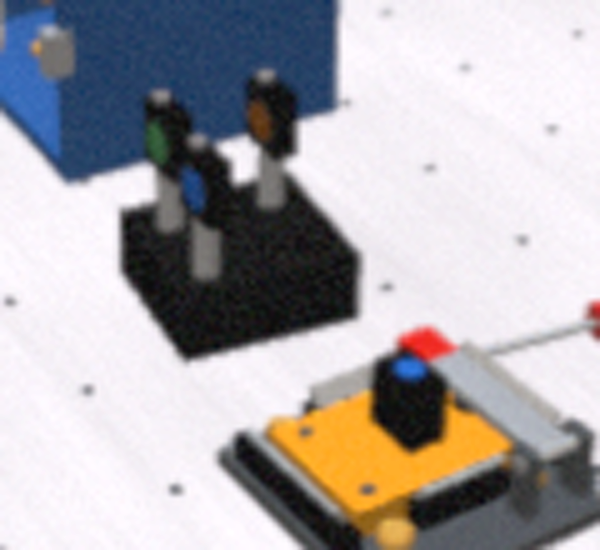

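All three mounts stand home (feet at (170,230), (268,205) and (207,278)), and the strap lies level over the carrier with its red end at (428,343). Now the door. I'll go to its outer side first.

```bash
cat > door.py <<'E'
from h import *
H=np.array([593.,460.]);w=np.radians(-1.93);X=np.array([np.cos(w),np.sin(w)]);Y=np.array([-np.sin(w),np.cos(w)])
def P(a,gap=0,r=165):
    s=4+12.5*abs(np.cos(a))+8*abs(np.sin(a))+gap
    l=r*np.array([-np.sin(a),-np.cos(a)])+s*np.array([-np.cos(a),np.sin(a)]);return H+l[0]*X+l[1]*Y
st=manip.read_state();R=np.array(st["eef_rot"]);p=np.array(st["position"]);print(p.round(1))
for a,g in((.9,25),(.9,0),(.8,0),(.65,0),(.5,0),(.35,0),(.25,0),(.15,0),(.08,0),(.04,0),(0,0),(-.03,0)):
    q=P(a,g);print(a,q.round(1),"shift",(R.T@np.array([*(q-p[:2]),110-p[2]])).round(1))
E
python3 door.py
```

```text
[451.8  57.5 217.9]
0.9 [434.8 396.4] shift [338.9 -17.  107.9]
0.9 [449.6 376.3] shift [318.8  -2.2 107.9]
0.8 [458.4 362.8] shift [305.2   6.6 107.9]
0.65 [474.2 344. ] shift [286.4  22.4 107.9]
0.5 [492.9 327.5] shift [270.   41.1 107.9]
0.35 [514.1 313.9] shift [256.4  62.3 107.9]
0.25 [529.4 306.7] shift [249.1  77.6 107.9]
0.15 [545.6 301. ] shift [243.4  93.8 107.9]
0.08 [557.3 298. ] shift [240.5 105.5 107.9]
0.04 [564.1 296.7] shift [239.1 112.3 107.9]
0 [571.  295.6] shift [238.1 119.1 107.9]
-0.03 [575.7 295.1] shift [237.5 123.8 107.9]
```

Call:
{"op": "move_arm", "data": {"moves": [[0, 43, -6, 0, 0], [0, 86, -12, 0, 0], [0, 129, -18, 0, 0], [0, 172, -24, 0, 0], [0, 215, -24, 0, 0]]}}

```text
clock: 47.25
position: [430.4, 274.4, 218.5]
eef_rot: [[-0.0, 1.0, 0.001], [1.0, 0.0, 0.0], [0.0, 0.001, -1.0]]
ft_force: [0.6, -0.6, 0.2]
opening: 0.004
gripper_force: 0.0
```

Call:
{"op": "move_arm", "data": {"moves": [[0, 43, 0, 0, 0], [0, 86, 0, 0, 0], [0, 128, 0, 0, 0], [0, 128, 0, 0, 0], [0, 128, 0, 0, 0]]}}

```text
clock: 47.75
position: [430.5, 400.9, 217.7]
eef_rot: [[-0.001, 1.0, -0.0], [1.0, 0.001, -0.001], [-0.001, -0.0, -1.0]]
ft_force: [1.0, 0.2, -0.2]
opening: 0.007
gripper_force: 0.0
```

Call:
{"op": "move_arm", "data": {"moves": [[0, 0, 0, 0, 0], [0, 0, 0, 0, 0], [0, 0, 0, 0, 0]]}}

```text
clock: 48.05
position: [430.7, 399.4, 218.5]
eef_rot: [[0.001, 1.0, 0.0], [1.0, -0.001, 0.0], [0.0, 0.0, -1.0]]
ft_force: [-0.5, 0.1, -0.7]
opening: 0.002
gripper_force: 0.0
```

```bash
python3 door.py | head -3
```

```text
[430.7 399.4 218.5]
0.9 [434.8 396.4] shift [ -2.9   4.1 108.5]
0.9 [449.6 376.3] shift [-23.   19.  108.5]
```

Down outside the door, then sweep along the arc.

Call:
{"op": "move_arm", "data": {"moves": [[0, 0, 0, 45, 0], [0, 0, 0, 85, 0], [0, 0, 0, 108, 0], [0, 0, 0, 108, 0], [0, 0, 0, 108, 0]]}}

```text
clock: 48.55
position: [430.8, 400.1, 111.1]
eef_rot: [[0.001, 1.0, 0.001], [1.0, -0.001, 0.0], [0.0, 0.001, -1.0]]
ft_force: [-0.0, 0.2, 0.2]
opening: 0.006
gripper_force: 0.0
```

```bash
python3 door.py
```

```text
[430.8 400.1 111.1]
0.9 [434.8 396.4] shift [-3.6  4.   1.1]
0.9 [449.6 376.3] shift [-23.7  18.9   1.1]
0.8 [458.4 362.8] shift [-37.3  27.7   1.1]
0.65 [474.2 344. ] shift [-56.1  43.5   1.1]
0.5 [492.9 327.5] shift [-72.5  62.1   1.1]
0.35 [514.1 313.9] shift [-86.1  83.4   1.1]
0.25 [529.4 306.7] shift [-93.3  98.7   1.1]
0.15 [545.6 301. ] shift [-99.  114.9   1.1]
0.08 [557.3 298. ] shift [-102.   126.6    1.1]
0.04 [564.1 296.7] shift [-103.3  133.4    1.1]
0 [571.  295.6] shift [-104.3  140.3    1.1]
-0.03 [575.7 295.1] shift [-104.9  145.     1.1]
```

Call:
{"op": "move_arm", "data": {"moves": [[0, -12, 10, 0, 0], [0, -24, 19, 0, 0], [0, -37, 28, 0, 0], [0, -47, 36, 0, 0], [0, -56, 43, 0, 0]]}}

```text
clock: 49.05
position: [474.4, 343.0, 110.7]
eef_rot: [[0.001, 1.0, 0.001], [1.0, -0.001, 0.0], [0.0, 0.001, -1.0]]
ft_force: [-0.3, 0.5, 0.1]
opening: 0.004
gripper_force: 0.2
```

Call:
{"op": "move_arm", "data": {"moves": [[0, -8, 9, 0, 0], [0, -16, 19, 0, 0], [0, -23, 29, 0, 0], [0, -30, 40, 0, 0], [0, -37, 55, 0, 0]]}}

```text
clock: 49.55
position: [528.9, 306.8, 110.1]
eef_rot: [[-0.0, 1.0, -0.001], [1.0, 0.0, -0.0], [-0.0, -0.001, -1.0]]
ft_force: [0.3, 0.4, 0.5]
opening: 0.007
gripper_force: 0.4
```

```bash
python3 door.py|sed -n '1p;8,$p'; python3 -c "
from h import *
plan([0,0,0])"
```

```text
[528.9 306.8 110.1]
0.25 [529.4 306.7] shift [-0.2  0.6  0.1]
0.15 [545.6 301. ] shift [-5.8 16.7  0.1]
0.08 [557.3 298. ] shift [-8.8 28.4  0.1]
0.04 [564.1 296.7] shift [-10.1  35.2   0.1]
0 [571.  295.6] shift [-11.2  42.1   0.1]
-0.03 [575.7 295.1] shift [-11.8  46.8   0.1]
t49.5 p [528.9 306.8 110.1] yaw 90.02 op 0.007 g 0.4 F [0.3 0.4 0.5] | shift [-306.6 -528.9  110.4] turn 0.000 rows 13 per row [-23.6 -40.7   8.5] 0.000 j [20. 15. 99.  0. 66. 19.]
```

Call:
{"op": "move_arm", "data": {"moves": [[0, -4, 9, 0, 0], [0, -6, 17, 0, 0], [0, -8, 24, 0, 0], [0, -9, 28, 0, 0], [0, -10, 33, 0, 0]]}}

```text
clock: 50.05
position: [561.1, 297.4, 110.1]
eef_rot: [[-0.0, 1.0, -0.001], [1.0, 0.0, 0.0], [0.0, -0.001, -1.0]]
ft_force: [-7.7, 2.4, 1.2]
opening: 0.005
gripper_force: 3.8
```

Call:
{"op": "move_arm", "data": {"moves": [[0, 0, 2, 0, 0], [0, 0, 4, 0, 0], [0, 0, 5, 0, 0], [0, 0, 6, 0, 0], [0, 0, 6, 0, 0]]}}

```text
clock: 50.55
position: [567.8, 297.3, 110.3]
eef_rot: [[-0.0, 1.0, 0.002], [1.0, 0.0, 0.0], [0.0, 0.002, -1.0]]
ft_force: [0.9, 0.7, 1.2]
opening: 0.008
gripper_force: 0.0
```

Call:
{"op": "move_arm", "data": {"moves": [[0, 0, 1, 0, 0], [0, 0, 2, 0, 0], [0, 0, 2, 0, 0], [0, 0, 2, 0, 0]]}}

```text
clock: 50.95
position: [569.5, 297.3, 110.3]
eef_rot: [[0.0, 1.0, 0.001], [1.0, -0.0, 0.0], [0.0, 0.001, -1.0]]
ft_force: [-0.1, 0.4, 0.3]
opening: -0.0
gripper_force: 0.0
```

Call:
{"op": "move_arm", "data": {"moves": [[0, 0, 1, 0, 0], [0, 0, 2, 0, 0], [0, 0, 3, 0, 0], [0, 0, 3, 0, 0], [0, 0, 3, 0, 0]]}}

```text
clock: 51.45
position: [570.4, 297.2, 110.3]
eef_rot: [[-0.0, 1.0, -0.005], [1.0, 0.0, -0.001], [-0.001, -0.005, -1.0]]
ft_force: [-7.9, -1.8, 4.8]
opening: 0.006
gripper_force: 4.1
```

Call:
{"op": "move_arm", "data": {"moves": [[0, 0, 0.5, 0, 0], [0, 0, 1, 0, 0], [0, 0, 1.5, 0, 0], [0, 0, 1.5, 0, 0], [0, 0, 1.5, 0, 0]]}}

```text
clock: 51.95
position: [570.4, 297.3, 110.3]
eef_rot: [[-0.0, 1.0, -0.008], [1.0, 0.0, -0.001], [-0.001, -0.008, -1.0]]
ft_force: [-13.8, -2.1, 8.2]
opening: 0.004
gripper_force: 6.7
```

Rigid stop reached under 14 N, so the door is seated. Backing off and checking numerically.

Call:
{"op": "move_arm", "data": {"moves": [[0, 0, -15, 0, 0], [0, 0, -50, 0, 0], [0, 0, -90, -30, 0], [0, -40, -110, -75, 0], [0, -85, -110, -110, 0]]}}

```text
clock: 52.45
position: [463.2, 227.7, 208.7]
eef_rot: [[-0.004, 1.0, 0.0], [1.0, 0.004, 0.0], [0.0, 0.0, -1.0]]
ft_force: [1.3, -0.2, 0.2]
opening: 0.005
gripper_force: 0.0
```

Call:
{"op": "move_arm", "data": {"moves": [[0, -45, 0, 0, 0], [0, -90, 0, 0, 0], [0, -135, 0, 0, 0], [0, -180, 0, 0, 0], [0, -180, 0, 0, 0]]}}

```text
clock: 52.95
position: [465.5, 43.2, 208.1]
eef_rot: [[0.007, 1.0, 0.002], [1.0, -0.007, -0.001], [-0.001, 0.002, -1.0]]
ft_force: [-0.5, 0.1, -0.2]
opening: 0.003
gripper_force: 0.0
```

Run:
```python
from h import *
np.set_printoptions(suppress=True,precision=1)
import contextlib,io
with contextlib.redirect_stdout(io.StringIO()):
    from door import X,Y,H
s=manip.read_state();print(s["clock"],s["position"].round(1),s["ft_force"].round(1))
snap("z");i=cv2.imread("pics/z_top.png").astype(int)
# along laser x at r=170 on the door top edge: where does blue begin?
for r in(100,170,183):
    xs=np.arange(-40,6,1.);P=[np.r_[H-r*Y+x*X,138] for x in xs];q=proj("top",P).round().astype(int)
    b=np.array([i[v,u,0]-i[v,u,2]>25 for u,v in q]);print(r,"blue from x=",xs[b][:1],b.astype(int))
a=cv2.imread("pics/k_side.png")[180:300,290:400].astype(int);c=cv2.imread("pics/z_side.png")[180:300,290:400].astype(int)
print("nest/holder region change",(np.abs(a-c).max(2)>60).sum())
```

```text
52.95 [465.5  43.2 208.1] [-0.5  0.1 -0.2]
100 blue from x= [-18.] [0 0 0 0 0 0 0 0 0 0 0 0 0 0 0 0 0 0 0 0 0 0 1 1 0 0 0 0 0 0 0 0 0 1 1 1 1
 1 1 1 1 1 1 1 1 1]
170 blue from x= [-9.] [0 0 0 0 0 0 0 0 0 0 0 0 0 0 0 0 0 0 0 0 0 0 0 0 0 0 0 0 0 0 0 1 1 1 1 1 1
 1 1 1 1 1 1 1 1 1]
183 blue from x= [-8.] [0 0 0 0 0 0 0 0 0 0 0 0 0 0 0 0 0 0 0 0 0 0 0 0 0 0 0 0 0 0 0 0 1 1 1 1 1
 1 1 1 1 1 1 1 1 1]
nest/holder region change 0
```

```bash
python3 -c "
from bench import manip
print(manip.job_done())"
```

```text
the job is handed in; nothing more can be done
None
```

The bench is ready and handed in at about 53 s: the carrier sits fully home under the level clamp, the three mounts present (amber, green, blue) are home in the holder, the door was shut last and seats in its catch, and I did not touch the bottle, screwdriver or jar.

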